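Set a film-feed shaft to its flat and tighten the pulley's setscrew

TASK

On the film-feed station of the tray sealer, turn the shaft by its red crank until the flat on the shaft faces straight up at the setscrew in the pulley hub, and let go of the crank. Then take the red T-handle hex key from the orange block, seat it fully in the setscrew and turn it clockwise until the screw is snug on the flat, to about 0.3 N m and no more. Let go and leave the key standing in the screw, with everything else on the table left where it is.

Things in the scene. Friction and masses are not known exactly. Their poses are not given: they have to be found in the camera images.
- station: Film-feed station, fixed: base 120 x 170 x 12 mm, two white bearing stands, dark toothed pulley with red locking block, and an aluminium hub with a square boss 48 x 48 mm. Origin on the table under the boss's middle; z up, y along the shaft (crank at the -y end). Shaft axis 60 mm up; tops at 97 mm at most. Pulley and hub are locked; the shaft, 24 mm thick, turns inside them.
- bore (a point): Fixed point, centre of the boss's top face, 90 mm above the table, on the dark setscrew's vertical axis; station's axes. The screw stands 2 to 5 mm proud of it. In its top is a hexagon socket: 17.8 mm across flats, 15 mm deep, the upper 2.5 mm flared to 22 mm. A seated key's tip is 9.5 to 12 mm below this point (up to 15 when tight); a key not yet in stops above 4 mm below.
- setscrew: The setscrew's tip, hidden in the hub; origin on the shaft's axis, sinking with the screw 2.5 mm per radian clockwise (seen from above). It turns with a drag of 0.06 to 0.15 N m for an unknown 0.65 to 1.3 rad (plus up to 0.2 rad of play); then the tip meets the flat and the torque climbs 0.3 to 0.75 N m per radian. 0.3 N m (60 N on the flat) is right, 0.2 barely snug, 0.4 too much. Leaning on the key adds drag.
- shaft: Shaft with red crank; origin on its axis below the bore, y away from the crank, z out of the middle of the flat. The flat is 12 mm wide, brass coloured, along the whole shaft. Crank arm and black pin stand on the flat's side: pin straight above the shaft = flat facing the setscrew. It turns with a drag of 0.12 N m and stays where it is left.
- shaft_axis (a point): Fixed point on the shaft's axis, 60 mm above the table, in the plane of the middle of the crank pin (110 mm towards -y from the boss).
- crank_pin (a point): Middle of the black crank pin (its grasp point): a pin 16 mm thick and 50 mm long, parallel to the shaft, 45 mm from the shaft's axis, beginning at the crank arm and running to -y. It can be pinched from above, across, and led round in an arc; it turns easily in the jaws.
- hexkey: T-handle hex key, loose, 0.22 kg, plumb in the orange block. Origin: centre of its lower tip, z up. Round pilot 15 mm thick to z 4 mm; hexagon shank to 62 mm, 17 mm across flats, two flats square to its x; collar 34 mm wide to 68 mm; red bar 76 mm along x, 14 mm along y, z 68 to 100 mm: grip it across y at z 90 mm. It enters the socket within 5 degrees of a match (every 60).
- block: Orange tool block, fixed, 80 x 80 x 64 mm, with a 24 mm square hole in which the key hangs by its collar (key tip 2 mm above the table). Origin on the table under its centre. The angle of the hexagon socket in the setscrew is not given and differs each time: find it by feel or sight.
- meal_a: Sealed meal tray, 185 x 235 x 40 mm, a bystander. Origin under its centre.
- meal_b: Another sealed meal tray, 185 x 235 x 40 mm, a bystander. Origin under its centre.
- tub: Blue parts tub, 90 x 120 x 35 mm, a bystander. Origin under its centre.
- screwdriver: Yellow screwdriver lying on the table, a bystander. Origin under its middle.
- wrench: Steel wrench lying on the table, a bystander. Origin under its middle.
- spray: White bottle with a blue cap, 70 mm wide, 190 mm high, a bystander. Origin under its centre.
- label_roll: Roll of paper labels, 100 mm wide, 50 mm high, a bystander. Origin under its centre.
- spare_collar: Spare steel shaft collar, 44 mm wide, 15 mm high, a bystander. Origin under its centre.
Not all that is in view belongs to the job. There is more than one size of the hexkey; the one meant has the size given above.

How it is judged:
On the way, in this order (a step that is already met when the one before it is completed fails the run):
1. the flat on the shaft faces the setscrew (within 5 degrees) and the crank has been let go (angle between the z axis of shaft and the z axis of station, either way round below 0.09 rad and contact force between the fingers and shaft below 0.1 N), for 0.2 s.
2. the hex key is seated in the setscrew's socket (z of hexkey in the frame of bore below -0.008 m and horizontal distance between hexkey and bore below 0.004 m and angle between hexkey's own z axis and vertical below 0.15 rad), for 0.2 s.
3. the setscrew is snug on the flat (all of step 2 and angle between the z axis of shaft and the z axis of station, either way round below 0.09 rad and contact force between setscrew and shaft above 20 N), for 0.2 s.
At the end, for the whole second after the job is handed in: The flat faces the setscrew within 5 degrees, the setscrew presses on it with at least 20 N (about 0.2 N m of tightening), and the key stands released and at rest, fully down in the socket (tip at least 8 mm below the boss's top, within 4 mm of its axis, leaning less than 8 degrees) (all of step 3 and linear speed of hexkey below 0.02 m/s); the robot touches nothing.
It fails at once if the setscrew is overtightened (more than 150 N on the flat, over 0.4 N m) (contact force between setscrew and shaft above 150 N).
It fails at once if the robot itself pushes on the station with more than 40 N (contact force between the arm and station above 40 N).
It fails at once if a bystander is displaced by more than 20 mm (distance of any of meal_a, meal_b, tub, screwdriver, wrench, spray, label_roll, spare_collar from where it was at the start of the episode above 0.02 m).
It also fails if it takes over 64 s, if anything falls off the work surface, if the arm or the gripper's body presses on something with over 40 N, if the wrist force passes 120 N, or if a joint passes its speed limit or range.

ROBOT

A 6-joint arm with a two-finger parallel gripper is mounted at the origin on the work surface. World frame = base frame: x ahead of the robot, y to its left, z up, the work surface at z = 0. Lengths are in m, angles in rad, forces in N, time in s.
With the tool pointing down it reaches from about 0.375 to 0.9 m from the base axis. Payload 3.1 kg.
Tool frame: the origin (TCP) lies at the very end of the fingers, on their centre line; the grasp point (between the pads) lies manip.hold_point_z behind it (manip.hold_point_z is the distance from the TCP to the grasp point, in m); z points along the fingers, y is the direction in which the jaws open and shut (so a half turn about z gives the same grasp; the last joint's range is limited). The gripper opens to 87 mm and grips with 3 to 60 N. Pads are 19 mm wide; open, the fingers measure 117 mm over their backs; the gripper's body (75 mm by 190 mm) begins 51 mm behind the grasp point.
Start: joints at [-1.454, 0.527, 1.433, -0, 1.181, -0.178], TCP at [0.182, -0.598, 0.223] pointing down, gripper open.
Joint ranges: [-3.08, 3.08], [-0.75, 2.2], [0.22, 2.44], [-1.43, 4.57], [0, 2.65], [-2.85, 2.85]. Speed limits (rad/s): [2.79, 2.79, 3.14, 3.14, 3.14, 3.14].

INTERFACE

Orientations are given as a unit quaternion [x, y, z, w].
In Python, from workcell import manip, vision gives the robot as it stands.
- The arm moves only by the shell command python3 -m jog 'ROWS'. ROWS is JSON, one flat list of numbers, 5 for each row, row after row: the shift along the tool's x, y, z in mm, then the turn about the tool's z in degrees, then the finger opening in mm, from 0 to 87. A call has exactly 5 rows; each row is the pose to reach, as a shift and turn from the pose commanded when the call began, along the tool's axes at that moment; what a row does not reach only later rows make up. A row lasts 1/10 s, in which the tool goes at most 50 mm and 8.59 degrees, less where a joint would pass 70% of its speed; a pose out of reach is approached as far as the arm can. A call with a gripper value outside its range is refused whole. The fingers move at their own pace and stop on an object; the grip force is fixed at half the most. Time passes only in rows, so rows that repeat a pose let the fingers close, or fill a call up. It gives the time, the measured TCP pose, the force and the opening at its end, in the units of the state.
- manip.get_obs(): the state, without advancing time (a new reading comes with each control period).
- vision.grab_frame(name): name is "scene" or "top"; returns the picture (480x640x3 uint8, red, green, blue); there is no depth.
- vision.calibration(name): a dict with "intrinsics" (3x3 intrinsics, pixels), "k1" (the pictures are not rectified: a ray, as slopes to the right and down, at radius r is drawn at 1 + k1 r^2 times it, then the intrinsics apply), "camera_from_world" (4x4, takes a point from world to camera coordinates). Camera axes: x right, y down, z forward; pixel columns grow to the right and rows downward; lengths in m; the calibration is good to about 2 mm. A picture is of the moment at which its call begins. calibration takes no time and is no camera call.
- manip.close_job(): hands the job in, once; it reports no verdict.
The state is a dict: "time_s": time; "q": joint angles; "qvel": joint speeds; "joint_efforts": joint torques, N m; "ee_pos": TCP position; "eef_rot": TCP orientation; "contact_force": force on the tool from outside, world axes, zero at the start; "torque": the same for the moment, N m; "opening": finger opening in m.
Only numpy, scipy, OpenCV 4.12 (cv2) and the standard library are available. Lean on these libraries where they do the work, as an engineer would, in place of code of your own. Each camera call takes 0.05 s, during which the arm holds its last target.

## Working session

There is one attempt and no reset: what is moved stays moved. The work goes in short steps, Python scripts to look and compute and a shell command to move; the robot and the scene stay as the last step left them, time stands still between calls to the robot, and variables do not carry over. Pictures are saved under pics/ and viewed, and the job is handed in when it is done.

```bash
ls; mkdir -p pics
python3 - <<'E'
from workcell import manip, vision
import cv2, numpy as np
o=manip.get_obs(); print({k:np.round(v,3).tolist() for k,v in o.items()}); print(manip.hold_point_z)
for n in ("scene","top"):
    im=vision.grab_frame(n); np.save(f"pics/{n}0.npy",im); cv2.imwrite(f"pics/{n}0.png",im[:,:,::-1])
    c=vision.calibration(n); print(n,{k:np.round(v,4).tolist() for k,v in c.items()})
E
```

```text
pics
{'time_s': 0.0, 'q': [-1.454, 0.528, 1.434, -0.0, 1.181, -0.179], 'qvel': [0.002, 0.001, 0.0, -0.0, 0.001, -0.001], 'joint_efforts': [-0.001, -44.004, -17.659, 0.063, 0.058, -0.0], 'ee_pos': [0.182, -0.597, 0.222], 'eef_rot': [0.989, 0.147, 0.0, -0.001], 'contact_force': [0.429, 0.025, 0.812], 'torque': [-0.009, -0.018, -0.045], 'opening': 0.087}
0.0187
scene {'intrinsics': [[539.779, 0.0, 315.2198], [0.0, 539.779, 233.6286], [0.0, 0.0, 1.0]], 'k1': -0.1265, 'camera_from_world': [[-0.8489, 0.5286, 0.0006, 0.4776], [0.37, 0.5951, -0.7134, -0.1161], [-0.3775, -0.6054, -0.7007, 1.7563], [0.0, 0.0, 0.0, 1.0]]}
top {'intrinsics': [[615.9672, 0.0, 321.2192], [0.0, 615.9672, 240.1614], [0.0, 0.0, 1.0]], 'k1': -0.0387, 'camera_from_world': [[0.0147, -0.9997, 0.0181, -0.0274], [-0.9925, -0.0168, -0.1208, 0.5681], [0.1211, -0.0162, -0.9925, 1.5843], [0.0, 0.0, 0.0, 1.0]]}
```

View pics/scene0.png

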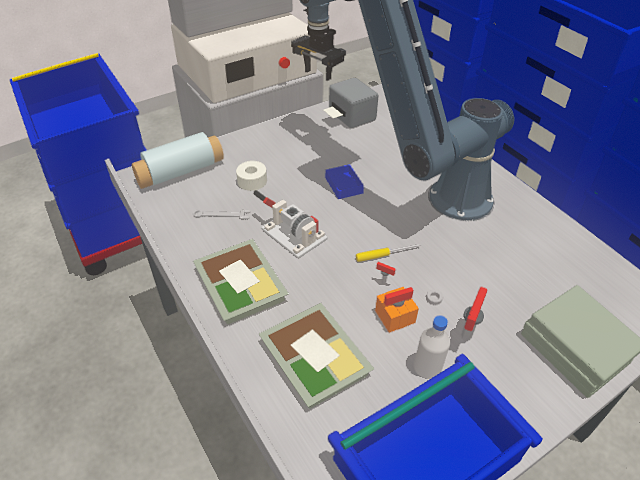

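View pics/top0.png

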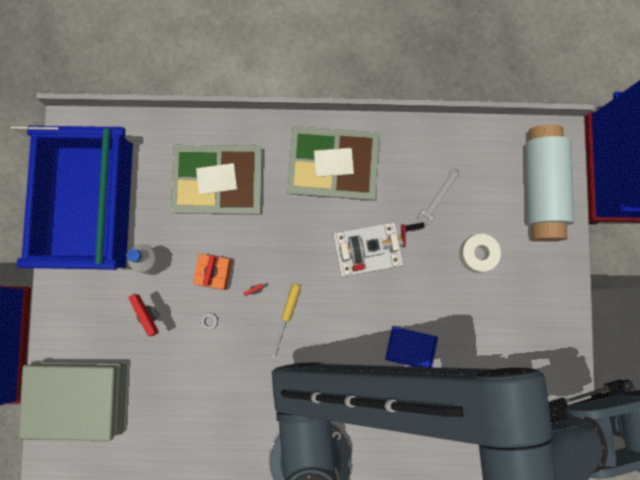

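Three red T-handles are in view: one in the orange block (top 210,270), a small one standing free (255,289), and a large one (143,314). The one in the block is the one named in the task. I'll enlarge it to check, and the station as well.

```bash
cat > h.py <<'E'
import numpy as np, cv2
from workcell import manip, vision
C={n:vision.calibration(n) for n in("scene","top")}
def ray(n,u,v):
    c=C[n];K=np.array(c["intrinsics"]);T=np.array(c["camera_from_world"]);k=c["k1"]
    d=np.array([(u-K[0,2])/K[0,0],(v-K[1,2])/K[1,1]]);p=d.copy()
    for _ in range(20): p=d/(1+k*(p@p))
    R=T[:3,:3];o=-R.T@T[:3,3];return o,R.T@np.array([p[0],p[1],1])
def onz(n,u,v,z):
    o,d=ray(n,u,v);return o+d*(z-o[2])/d[2]
def tri(u1,v1,u2,v2):
    o1,d1=ray("scene",u1,v1);o2,d2=ray("top",u2,v2)
    A=np.stack([d1,-d2],1);s=np.linalg.lstsq(A,o2-o1,rcond=None)[0]
    a=o1+d1*s[0];b=o2+d2*s[1];return (a+b)/2,np.linalg.norm(a-b)
def proj(n,P):
    c=C[n];K=np.array(c["intrinsics"]);T=np.array(c["camera_from_world"])
    p=T[:3,:3]@np.asarray(P)+T[:3,3];s=p[:2]/p[2];s=s*(1+c["k1"]*(s@s));return K[:2,:2]@s+K[:2,2]
def crop(n,im,x0,y0,w,h,f,name):
    cv2.imwrite(name,cv2.resize(im[y0:y0+h,x0:x0+w,::-1],None,fx=f,fy=f,interpolation=cv2.INTER_CUBIC))
E
python3 - <<'E'
from h import *
t=np.load("pics/top0.npy");s=np.load("pics/scene0.npy")
a=cv2.resize(t[205:285,325:435],None,fx=7,fy=7,interpolation=cv2.INTER_CUBIC)
cv2.imwrite("pics/c_station_top.png",a[:,:,::-1])
crop("s",s,250,180,85,80,7,"pics/c_station_scene.png")
crop("t",t,115,240,165,105,4.5,"pics/c_keys_top.png")
crop("s",s,350,250,150,110,5,"pics/c_keys_scene.png")
E
```

```text
(no output)
```

View pics/c_station_top.png

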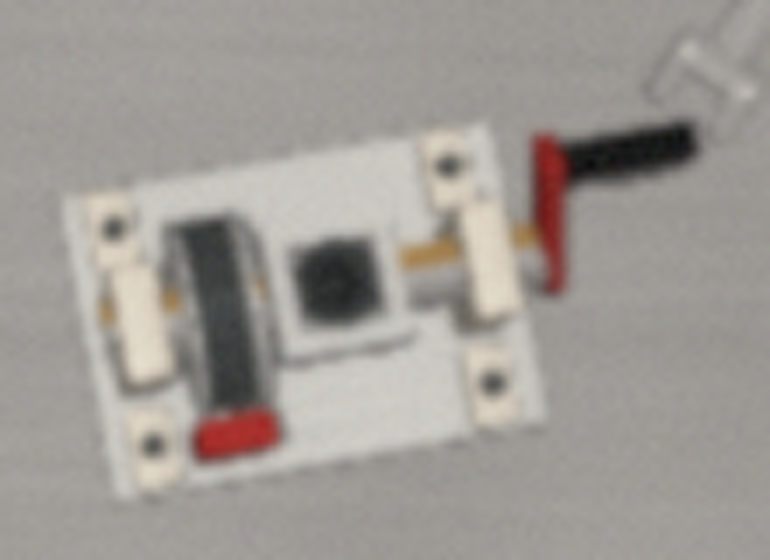

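View pics/c_station_scene.png

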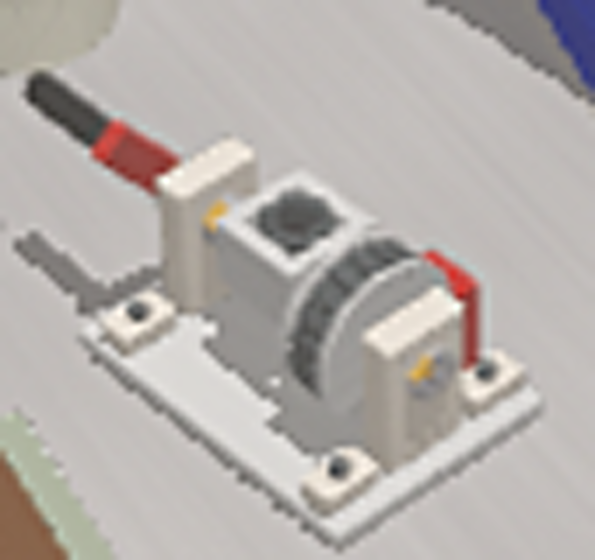

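View pics/c_keys_top.png

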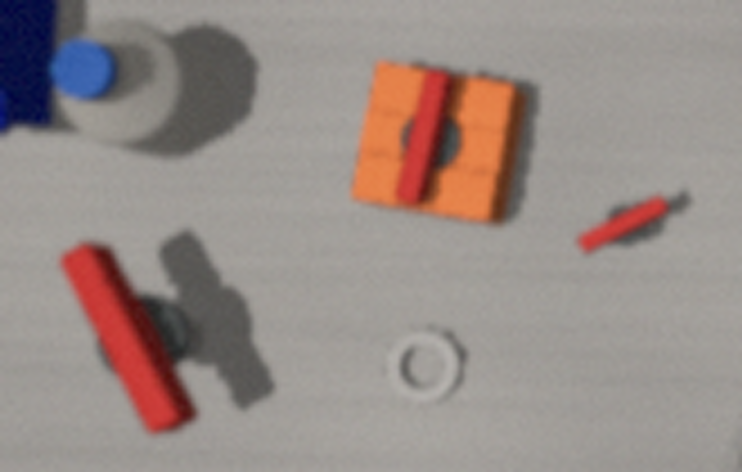

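View pics/c_keys_scene.png

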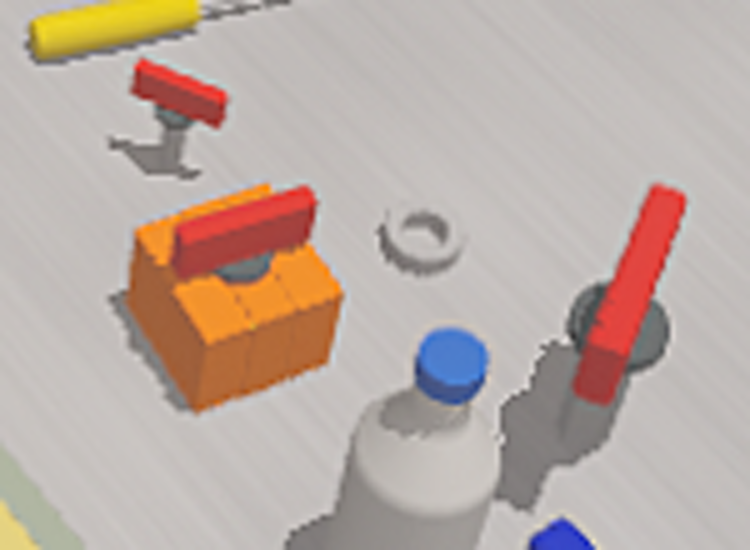

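Run:
```python
from h import *
cv=lambda x,y,f,x0,y0:((x+.5)/f-.5+x0,(y+.5)/f-.5+y0)
print("plate corners z12")
P=[onz("top",*cv(x,y,7,325,205),0.012) for x,y in((65,197),(488,122),(548,422),(117,497))]
P=np.array(P);print(P.round(4));print([np.linalg.norm(P[i]-P[i-1]).round(4) for i in range(4)],P.mean(0).round(4))
d=(P[0]-P[1]+P[3]-P[2]);print("yaw of station y",np.degrees(np.arctan2(d[1],d[0])))
# screw dark blob
t=np.load("pics/top0.npy");s=np.load("pics/scene0.npy")
def blob(im,x0,y0,w,h,thr):
    g=im[y0:y0+h,x0:x0+w].max(2);m=(g<thr).astype(np.uint8)
    n,l,st,ce=cv2.connectedComponentsWithStats(m);i=1+np.argmax(st[1:,4]);return ce[i]+[x0,y0],st[i]
bt,st=blob(t,365,236,17,18,110);bs,ss=blob(s,284,202,18,18,110);print(bt,st,bs,ss)
print("screw top",onz("top",*bt,.0935).round(4),"scene",onz("scene",*bs,.0935).round(4),tri(*bs,*bt))
# pin ends top crop: (575,163),(692,140); scene crop (100,130),(38,85)
pt=[cv(575,163,7,325,205),cv(690,139,7,325,205)];ps=[cv(100,130,7,250,180),cv(38,85,7,250,180)]
for a,b in zip(ps,pt): print("pin",tri(*a,*b))
# key
hsv=cv2.cvtColor(t,cv2.COLOR_RGB2HSV)
m=((hsv[...,0]<5)|(hsv[...,0]>174))&(hsv[...,1]>150)&(hsv[...,2]>80)
for (x0,y0,w,h) in((190,248,45,45),(240,278,30,22),(125,290,40,50)):
    c=np.argwhere(m[y0:y0+h,x0:x0+w])[:,::-1].astype(np.float32)+[x0,y0]
    r=cv2.minAreaRect(c.astype(np.float32));b=cv2.boxPoints(r)
    W=np.array([onz("top",*p,.162-.0) for p in b]);print("bar",r,"sides",np.linalg.norm(W[0]-W[1]).round(4),np.linalg.norm(W[2]-W[1]).round(4),onz("top",*r[0],.162).round(4))
    e=[W[1]-W[0],W[2]-W[1]];e=max(e,key=np.linalg.norm);print(np.degrees(np.arctan2(e[1],e[0])))
hs=cv2.cvtColor(s,cv2.COLOR_RGB2HSV);ms=((hs[...,0]<5)|(hs[...,0]>174))&(hs[...,1]>150)&(hs[...,2]>80)
c=np.argwhere(ms[280:310,380:420])[:,::-1]+[380,280];print("scene bar centroid",c.mean(0),len(c))
```

```text
plate corners z12
[[ 0.5918 -0.0523  0.012 ]
 [ 0.6236 -0.2141  0.012 ]
 [ 0.5087 -0.2371  0.012 ]
 [ 0.4776 -0.0734  0.012 ]]
[np.float64(0.1161), np.float64(0.1649), np.float64(0.1172), np.float64(0.1666)] [ 0.5504 -0.1442  0.012 ]
yaw of station y 100.92882443570579
[372.68695652 244.90434783] [  2   3  12  12 115] [291.81481481 211.38888889] [ 3  6 11  8 54]
screw top [ 0.5514 -0.1481  0.0935] scene [ 0.5526 -0.1451  0.0935] (array([ 0.55137025, -0.14816968,  0.09064746]), np.float64(0.0008259073941190413))
pin (array([ 0.59622489, -0.23428974,  0.09890203]), np.float64(0.0011607685569432953))
pin (array([ 0.60524461, -0.275912  ,  0.09840308]), np.float64(0.00026292926495696627))
bar ((208.83277893066406, 269.9606628417969), (6.527620792388916, 29.087995529174805), 13.240520477294922) sides 0.0697 0.0158 [0.4763 0.2524 0.162 ]
-11.165882041548379
bar ((253.40000915527344, 289.3000183105469), (3.5777084827423096, 19.230182647705078), 63.43495178222656) sides 0.0458 0.0086 [0.4317 0.1442 0.162 ]
-62.39312776489886
bar ((142.81834411621094, 314.5968933105469), (43.94117736816406, 10.176470756530762), 61.92750930786133) sides 0.024 0.1056 [0.3672 0.4059 0.162 ]
-149.50114295600312
scene bar centroid [398.55633803 295.71126761] 284
```

```bash
cat >> h.py <<'E'
from scipy.spatial.transform import Rotation as Ro
def st():
    o=manip.get_obs();R=Ro.from_quat(o["eef_rot"]).as_matrix();yaw=np.degrees(np.arctan2(R[1,0],R[0,0]))
    print("t",round(o["time_s"],2),"p",(np.array(o["ee_pos"])*1000).round(1),"yaw",round(yaw,2),"tilt",np.degrees(np.arccos(-R[2,2])).round(2),"q",np.round(o["q"],2),"F",np.round(o["contact_force"],1),"T",np.round(o["torque"],3),"op",round(o["opening"]*1000,1))
    return o,R,yaw
def to(x,y,z,yw=None):
    o,R,yaw=st();d=R.T@(np.array([x,y,z])-o["ee_pos"])*1000
    print("delta tool mm",d.round(1),"turn",None if yw is None else round(((yaw-yw)+180)%360-180,1))
E
python3 - <<'E'
from h import *
t=np.load("pics/top0.npy")
hsv=cv2.cvtColor(t,cv2.COLOR_RGB2HSV)
m=((hsv[...,0]<5)|(hsv[...,0]>174))&(hsv[...,1]>150)&(hsv[...,2]>80)
c=(np.argwhere(m[248:293,190:235])[:,::-1]+[190,248]).astype(np.float32)
r=cv2.minAreaRect(c);W=np.array([onz("top",*p,.100) for p in cv2.boxPoints(r)])
print(W.mean(0),[np.linalg.norm(W[i]-W[i-1]).round(4) for i in range(4)])
print("centroid",onz("top",*c.mean(0),.1))
print("tri key", tri(398.56,295.71,*c.mean(0)))
vx=cv2.fitLine(c,cv2.DIST_L2,0,.01,.01).ravel();a=onz("top",*(vx[2:]+10*vx[:2]),.1)-onz("top",*(vx[2:]-10*vx[:2]),.1);print("bar yaw",np.degrees(np.arctan2(a[1],a[0])))
# block top face
mo=(hsv[...,0]>6)&(hsv[...,0]<16)&(hsv[...,1]>150)
mo=mo|m
c=(np.argwhere(mo[240:300,185:240])[:,::-1]+[185,240]).astype(np.float32);r=cv2.minAreaRect(c);print(r,onz("top",*r[0],.064))
to(.6005,-.2515,.20,100.9)
E
```

```text
[0.48072436 0.26268109 0.1       ] [np.float64(0.0164), np.float64(0.0726), np.float64(0.0164), np.float64(0.0726)]
centroid [0.48067392 0.26241437 0.1       ]
tri key (array([0.48104909, 0.2647064 , 0.0885083 ]), np.float64(0.0011661749770829621))
bar yaw -12.347251688454962
((212.12399291992188, 271.0679931640625), (33.00436782836914, 30.678855895996094), 10.304845809936523) [0.48045911 0.2601263  0.064     ]
t 0.1 p [ 181.5 -597.4  221.7] yaw 16.89 tilt 0.11 q [-1.45  0.53  1.43  0.    1.18 -0.18] F [-0.9 -0.5  0.2] T [-0.036 -0.044 -0.003] op 86.7
delta tool mm [ 501.4 -209.2   22.3] turn -84.0
```

```bash
python3 -m jog '[46,-19,0,-8,87, 92,-38,0,-16,87, 138,-57,0,-24,87, 184,-76,0,-32,87, 230,-95,0,-40,87]'
python3 - <<'E'
from h import *
to(.6005,-.2515,.20,100.9)
E
```

```text
time_s: 0.6
ee_pos: [0.3751, -0.4387, 0.2222]
eef_rot: [0.878, 0.479, 0.0, -0.0]
contact_force: [1.1, -1.3, 0.5]
opening: 0.0867
t 0.6 p [ 375.1 -438.7  222.2] yaw 57.19 tilt 0.05 q [-1.06  0.46  1.55  0.    1.12 -0.48] F [ 1.1 -1.3  0.5] T [-0.034 -0.087 -0.013] op 86.7
delta tool mm [279.4  88.   22.2] turn -43.7
```

```bash
python3 -m jog '[47,15,4,-8,87, 94,30,8,-16,87, 141,45,12,-24,87, 188,60,16,-32,87, 235,74,20,-40,87]'
python3 - <<'E'
from h import *
to(.6005,-.2515,.14,100.9)
E
```

```text
time_s: 1.1
ee_pos: [0.5657, -0.2822, 0.202]
eef_rot: [0.661, 0.75, -0.0, -0.0]
contact_force: [0.5, -0.4, -0.3]
opening: 0.0869
t 1.1 p [ 565.7 -282.2  202. ] yaw 97.22 tilt 0.04 q [-0.64  0.56  1.43 -0.    1.15 -0.77] F [ 0.5 -0.4 -0.3] T [-0.052 -0.148 -0.009] op 86.9
delta tool mm [26.1 38.5 62. ] turn -3.7
```

```bash
python3 -m jog '[13,19,20,-4,87, 26,38,45,-4,87, 26,38,85,-4,87, 26,38,123,-4,87, 26,38,123,-4,87]'
python3 - <<'E'
from h import *
st()
im=vision.grab_frame("scene");crop("s",im,230,130,140,120,5,"pics/s1.png")
E
```

```text
time_s: 1.6
ee_pos: [0.5949, -0.2504, 0.0735]
eef_rot: [0.637, 0.771, -0.001, -0.007]
contact_force: [-1.2, -0.3, -1.0]
opening: 0.0874
t 1.6 p [ 594.9 -250.4   73.5] yaw 100.92 tilt 0.78 q [-0.57  0.74  1.48 -0.    0.93 -0.76] F [-1.2 -0.3 -1. ] T [-0.008 -0.095  0.004] op 87.4
```

View pics/s1.png

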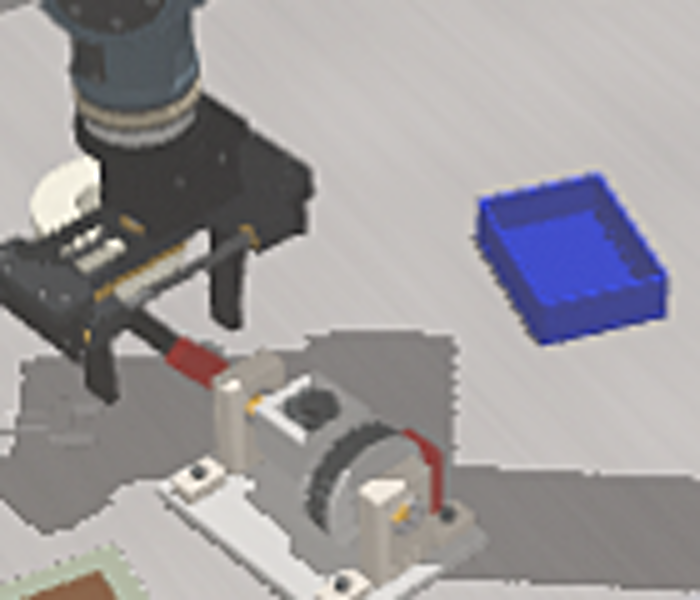

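The fingers (scene ≈(252,205) and (276,185)) straddle the black pin with clearance. Closing.

```bash
python3 -m jog '[0,0,-2,0,40, 0,0,-2,0,8, 0,0,-2,0,8, 0,0,-2,0,8, 0,0,-2,0,8]'
python3 - <<'E'
from h import *
o,R,y=st()
b=np.array([.5514,-.148]);ys=np.array([-.189,.982]);xs=np.array([.982,.189]);ax=b-.11*ys
p=np.array(o["ee_pos"]);d=p[:2]-ax;print(ax,"xs",d@xs,"ys",d@ys,"zrel",p[2]+manip.hold_point_z-.06)
E
```

```text
time_s: 2.15
ee_pos: [0.5994, -0.2538, 0.0826]
eef_rot: [0.637, 0.771, 0.0, 0.001]
contact_force: [0.4, -0.1, -0.3]
opening: 0.0548
t 2.15 p [ 599.4 -253.8   82.6] yaw 100.88 tilt 0.09 q [-0.57  0.73  1.47  0.    0.94 -0.76] F [ 0.4 -0.1 -0.3] T [-0.007 -0.143  0.005] op 54.8
[ 0.57219 -0.25602] xs 0.02709044744711351 ys -0.00297685997930978 zrel 0.041285124418824926
```

```bash
python3 -m jog '[0,0,2,0,8, 0,0,2,0,8, 0,0,2,0,8, 0,0,2,0,8, 0,0,2,0,8]'; python3 -m jog '[0,0,0,0,8, 0,0,0,0,8, 0,0,0,0,8, 0,0,0,0,8, 0,0,0,0,8]';python3 - <<'E'
from h import *
o,R,y=st()
b=np.array([.5514,-.148]);ys=np.array([-.189,.982]);xs=np.array([.982,.189]);ax=b-.11*ys
p=np.array(o["ee_pos"]);d=p[:2]-ax;print(ax,"xs",d@xs,"ys",d@ys,"zrel",p[2]+manip.hold_point_z-.06)
E
```

```text
time_s: 2.65
ee_pos: [0.6004, -0.2533, 0.0798]
eef_rot: [0.637, 0.771, 0.001, 0.001]
contact_force: [1.9, 3.2, -0.5]
opening: 0.0151
time_s: 3.15
ee_pos: [0.6002, -0.2533, 0.0798]
eef_rot: [0.637, 0.771, 0.001, 0.001]
contact_force: [5.2, 1.6, 0.3]
opening: 0.0152
t 3.15 p [ 600.2 -253.3   79.8] yaw 100.89 tilt 0.14 q [-0.57  0.74  1.47  0.    0.93 -0.76] F [5.2 1.6 0.3] T [ 0.429 -0.91   0.105] op 15.2
[ 0.57219 -0.25602] xs 0.028033583786726102 ys -0.002622091011359482 zrel 0.038504636862979835
```

```bash
python3 -m jog '[0,-3,-2.2,0,8, 0,-7,-4.7,0,8, 0,-11,-6.5,0,8, 0,-15,-7.9,0,8, 0,-19,-9,0,8]'; python3 -m jog '[0,-3,-0.4,0,8, 0,-6,-0.7,0,8, 0,-9,-0.8,0,8, 0,-9,-0.8,0,8, 0,-9,-0.8,0,8]';python3 - <<'E'
from h import *
o,R,y=st()
b=np.array([.5514,-.148]);ys=np.array([-.189,.982]);xs=np.array([.982,.189]);ax=b-.11*ys
p=np.array(o["ee_pos"]);d=p[:2]-ax;print(ax,"xs",d@xs,"ys",d@ys,"zrel",p[2]+manip.hold_point_z-.06)
E
```

```text
time_s: 3.65
ee_pos: [0.5849, -0.2565, 0.0902]
eef_rot: [0.637, 0.77, 0.003, 0.004]
contact_force: [10.0, 6.1, 3.7]
opening: 0.0152
time_s: 4.15
ee_pos: [0.5764, -0.2583, 0.0925]
eef_rot: [0.637, 0.771, 0.003, 0.005]
contact_force: [7.8, 7.2, 9.4]
opening: 0.0151
t 4.15 p [ 576.4 -258.3   92.5] yaw 100.8 tilt 0.63 q [-0.6   0.69  1.53  0.01  0.91 -0.79] F [7.8 7.2 9.4] T [ 1.294 -1.821  0.034] op 15.1
[ 0.57219 -0.25602] xs 0.0037003162324386 ys -0.003039949572010832 zrel 0.05124710457823706
```

```bash
python3 -m jog '[0,-1.5,1,0,8, 0,-3,2,0,8, 0,-3,2,0,8, 0,-3,2,0,8, 0,-3,2,0,8]';python3 - <<'E'
from h import *
o,R,y=st()
b=np.array([.5514,-.148]);ys=np.array([-.189,.982]);xs=np.array([.982,.189]);ax=b-.11*ys
p=np.array(o["ee_pos"]);d=p[:2]-ax;print(ax,"xs",d@xs,"ys",d@ys,"zrel",p[2]+manip.hold_point_z-.06)
E
```

```text
time_s: 4.65
ee_pos: [0.5733, -0.259, 0.0919]
eef_rot: [0.637, 0.771, 0.003, 0.005]
contact_force: [5.7, 8.6, 17.4]
opening: 0.0148
t 4.65 p [ 573.3 -259.    91.9] yaw 100.82 tilt 0.63 q [-0.6   0.69  1.54  0.01  0.9  -0.8 ] F [ 5.7  8.6 17.4] T [ 1.327 -1.389  0.032] op 14.8
[ 0.57219 -0.25602] xs 0.0005354991532911665 ys -0.0031509189972117988 zrel 0.05059464264984598
```

```bash
python3 -m jog '[0,0,0,0,50, 0,0,0,0,50, 0,0,0,0,50, 0,0,0,0,50, 0,0,0,0,50]';python3 -m jog '[0,0,-30,0,50, 0,0,-70,0,50, 20,0,-100,0,50, 60,0,-100,0,50, 60,0,-100,0,50]';python3 - <<'E'
from h import *
st()
for n,b in(("top",(325,200,120,90)),("scene",(240,170,105,90))):
    im=vision.grab_frame(n);np.save(f"pics/{n}1.npy",im);crop(n,im,*b,6.5,f"pics/{n}_rel.png")
E
```

```text
time_s: 5.15
ee_pos: [0.5676, -0.2593, 0.0865]
eef_rot: [0.637, 0.771, -0.0, -0.001]
contact_force: [0.7, 0.1, 1.4]
opening: 0.0458
time_s: 5.65
ee_pos: [0.5552, -0.1962, 0.1879]
eef_rot: [0.636, 0.772, 0.0, -0.002]
contact_force: [-0.2, -0.3, -1.1]
opening: 0.0496
t 5.65 p [ 555.2 -196.2  187.9] yaw 101.04 tilt 0.23 q [-0.53  0.52  1.56  0.    1.07 -0.72] F [-0.2 -0.3 -1.1] T [ 0.025 -0.111  0.004] op 49.6
```

View pics/top_rel.png

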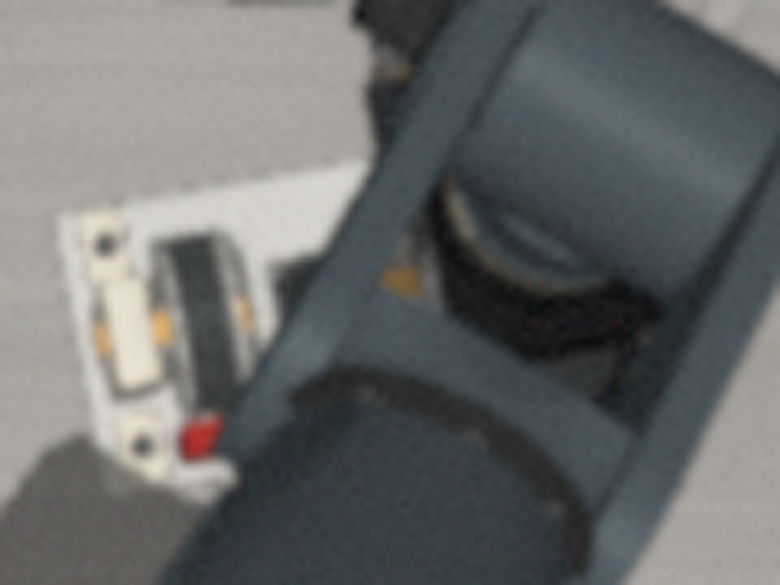

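View pics/scene_rel.png

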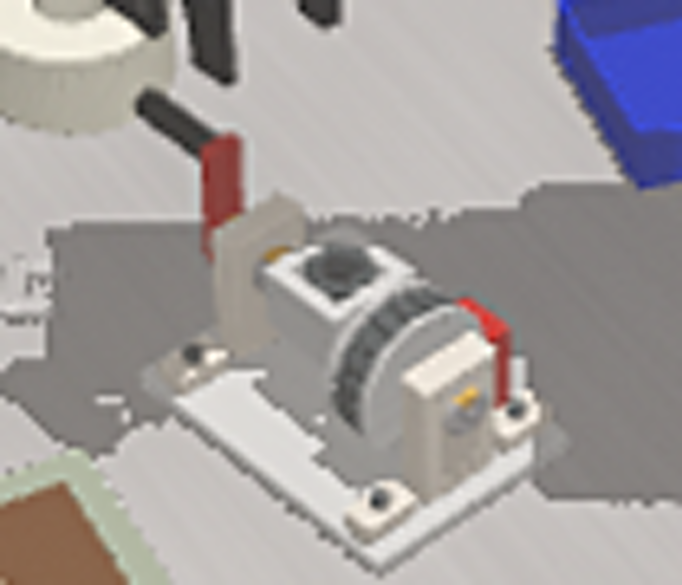

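Run:
```python
from h import *
b=np.array([.5514,-.148]);ys=np.array([-.189,.982]);xs=np.array([.982,.189])
im=np.load("pics/scene1.npy");g=im[178:196,255:278].max(2);print(g)
def plane(u,v,yo):
    o,d=ray("scene",u,v);n=np.array([*ys,0]);t=((b@ys+yo)-o@n)/(d@n);P=o+t*d;return (P[:2]-b)@xs,P[2]
for yo in(-.135,): print(plane((152.5)/6.5-.5+240,105.5/6.5-.5+170,yo))
print([plane(u/6.5-.5+240,v/6.5-.5+170,-.085) for u,v in((203,152),(241,137),(240,205))])
to(.481,.2635,.20,None)
```

```text
[[223 200 198 192 171 174 175 177 178 175 172 170 196 202 122  54  64  67
   67  62  76 155 205]
 [185 171 173 164 177 178 178 179 177 175 172 170 194 197 114  47  60  64
   66  61  78 155 204]
 [176 177 180 172 178 180 179 178 177 176 173 169 190 202 187 104  49  59
   64  61  82 156 205]
 [178 181 179 177 181 180 180 179 177 175 173 172 199 201 203 191 150  71
   52  56  64 135 205]
 [179 180 178 179 182 181 184 184 182 181 176 178 201 198 199 200 199 190
  108  40  63 145 203]
 [180 178 178 181 182 186 187 137 142 166 184 193 199 196 197 198 198 201
  190 154 166 199 200]
 [178 177 181 181 182 187 138  70  76  96 142 211 202 198 197 198 196 197
  198 195 197 200 197]
 [177 179 180 181 182 158  67  59  61  59  79 147 186 204 199 196 196 196
  194 194 198 197 197]
 [177 180 180 181 183 147  49  63  67  66  62  70 112 168 207 199 196 196
  195 193 193 196 196]
 [178 179 180 179 185 177  62  56  65  68  67  63  60  90 155 211 202 198
  196 194 192 192 194]
 [177 178 177 179 188 193 187 110  54  63  68  67  65  60  76 136 188 205
  198 196 194 192 193]
 [176 180 181 183 194 194 198 187
[... 412 characters left out ...]
  69  77 149 151
  144 137 134 137 170]
 [196 198 195 192 194 194 195 193 190 189 190 191 196 198 188 115 143 141
  136 137 133 139 172]
 [195 196 197 194 192 191 195 192 191 188 189 189 191 196 201 190 133 138
  136 135 134 139 174]]
(np.float64(-0.0022116255653986277), np.float64(0.1048618967010817))
[(np.float64(0.007692356265281191), np.float64(0.1130650072638848)), (np.float64(-0.014656541584944035), np.float64(0.10924906281332158)), (np.float64(-0.01154086756896389), np.float64(0.06962665370125887))]
t 5.75 p [ 556.7 -199.7  187.2] yaw 100.97 tilt 0.06 q [-0.53  0.52  1.55 -0.    1.06 -0.72] F [ 0.3 -0.2 -0. ] T [ 0.006 -0.151  0.003] op 50.0
delta tool mm [469.2  13.8 -12.7] turn None
```

Run:
```python
from h import *
p=onz("top",133.4,255.1,.19);print("spray cap",p)
u=(450/5+350,358/5+250)
print(onz("scene",*u,.19), tri(*u,133.4,255.1))
k=np.array([.481,.2635]);d=p[:2]-k;a=np.radians(-12.3);x=np.array([np.cos(a),np.sin(a)]);y=np.array([-x[1],x[0]]);print("spray in key frame",d@x,d@y)
to(.481,.2635,.20,167.7)
```

```text
spray cap [0.5064452  0.42735214 0.19      ]
[0.50875795 0.43052823 0.19      ] (array([0.50661041, 0.42861616, 0.18626323]), np.float64(0.0005093865313307949))
spray in key frame -0.01004436574464894 0.1655116062698196
t 5.75 p [ 556.7 -199.7  187.2] yaw 100.97 tilt 0.06 q [-0.53  0.52  1.55 -0.    1.06 -0.72] F [ 0.3 -0.2 -0. ] T [ 0.006 -0.151  0.003] op 50.0
delta tool mm [469.2  13.8 -12.7] turn -66.7
```

```bash
python3 -m jog '[46,1,-2,-8,70, 92,3,-4,-16,70, 138,4,-6,-24,70, 184,5,-8,-32,70, 232,7,-10,-40,70]';python3 -m jog '[34,34,0,-8,70, 64,64,0,-16,70, 94,94,0,-24,70, 124,124,0,-27,70, 151,160,0,-27,70]';python3 - <<'E'
from h import *
to(.481,.2635,.08,167.7)
for n,b in(("top",(325,200,120,90)),("scene",(240,170,105,90))):
    im=vision.grab_frame(n);np.save(f"pics/{n}2.npy",im);crop(n,im,*b,6.5,f"pics/{n}_rel2.png")
E
```

```text
time_s: 6.25
ee_pos: [0.5204, 0.029, 0.1967]
eef_rot: [0.333, 0.943, -0.0, -0.0]
contact_force: [1.2, 0.3, -0.9]
opening: 0.069
time_s: 6.75
ee_pos: [0.5039, 0.2487, 0.1965]
eef_rot: [0.106, 0.994, -0.001, -0.001]
contact_force: [1.5, -0.9, 0.2]
opening: 0.0702
t 6.75 p [503.9 248.7 196.5] yaw 167.88 tilt 0.11 q [ 0.26  0.48  1.62 -0.    1.05 -1.1 ] F [ 1.5 -0.9  0.2] T [ 0.009 -0.168 -0.037] op 70.2
delta tool mm [ 25.3   9.8 116.5] turn 0.2
```

View pics/top_rel2.png

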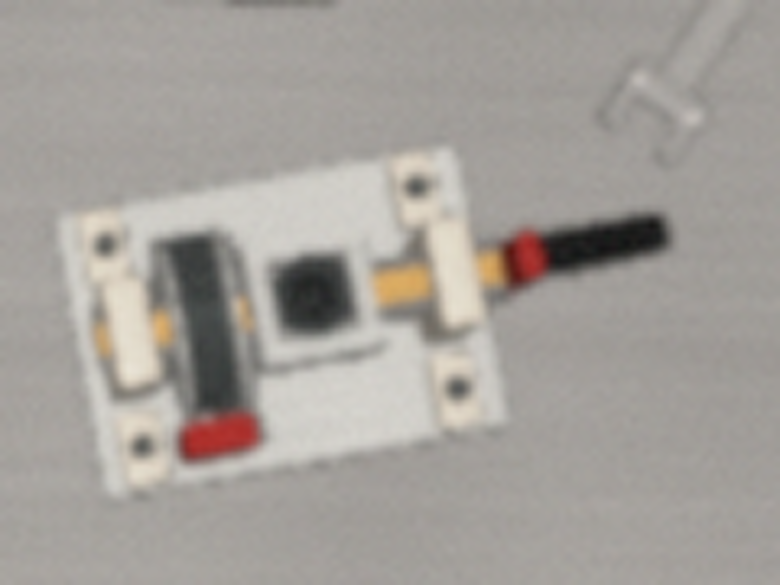

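Run:
```python
from h import *
t=np.load("pics/top2.npy");s=np.load("pics/scene2.npy")
def comp(im,x0,y0,w,h,thr):
    m=(im[y0:y0+h,x0:x0+w].max(2)<thr).astype(np.uint8)
    n,l,stt,ce=cv2.connectedComponentsWithStats(m);i=1+np.argmax(stt[1:,4])
    return (np.argwhere(l==i)[:,::-1]+[x0,y0]).astype(float)
pin=comp(t,405,228,28,18,90)
W=np.array([onz("top",*p,.105) for p in pin])
f=cv2.fitLine(W[:,:2].astype(np.float32),cv2.DIST_L2,0,.01,.01).ravel()
print(len(pin),"pin mean",W.mean(0),"dir yaw",np.degrees(np.arctan2(f[1],f[0])))
scr=comp(t,364,236,20,20,110);c=onz("top",*scr.mean(0),.0935);print("screw",c,len(scr),scr.mean(0))
print("screw cols",scr.min(0),scr.max(0))
hsv=cv2.cvtColor(t,cv2.COLOR_RGB2HSV);mb=(hsv[...,0]>12)&(hsv[...,0]<24)&(hsv[...,1]>120)
q=(np.argwhere(mb[230:260,335:405])[:,::-1]+[335,230]);B=np.array([onz("top",*p,.0704) for p in q]);
fb=cv2.fitLine(B[:,:2].astype(np.float32),cv2.DIST_HUBER,0,.01,.01).ravel();print("flat",len(q),B.mean(0),np.degrees(np.arctan2(fb[1],fb[0])))
# stand tops (cream) centroid z .097? and plate corners
for yaw in(100,101,102):
    a=np.radians(yaw);ys=np.array([np.cos(a),np.sin(a)]);xs=np.array([ys[1],-ys[0]])
    print(yaw,"pin rel screw",(W.mean(0)-c)[:2]@xs,(W.mean(0)-c)[:2]@ys,"flat rel screw",(B.mean(0)-c)[:2]@xs,(B.mean(0)-c)[:2]@ys)
# plate corners
m=cv2.inRange(t,(188,188,180),(255,255,255))[215:290,325:410];m=cv2.morphologyEx(m,cv2.MORPH_CLOSE,np.ones((9,9)))
n,l,s4,ce=cv2.connectedComponentsWithStats(m);i=1+np.argmax(s4[1:,4]);r=cv2.minAreaRect((np.argwhere(l==i)[:,::-1]+[325,215]).astype(np.float32))
bb=cv2.boxPoints(r);P=np.array([onz("top",*p,.012) for p in bb]);print("plate",P.mean(0),[np.linalg.norm(P[i]-P[i-1]).round(4) for i in range(4)],[np.degrees(np.arctan2(*(P[i]-P[i-1])[[1,0]])).round(1) for i in range(4)])
```

```text
112 pin mean [ 0.57213411 -0.25987973  0.105     ] dir yaw -76.66196
screw [ 0.55124663 -0.14825319  0.0935    ] 113 [372.73451327 244.95575221]
screw cols [367. 240.] [378. 250.]
flat 37 [ 0.56064707 -0.1953418   0.0704    ] -78.90991
100 pin rel screw 0.0011864120368645825 -0.11355775563018926 flat rel screw 0.0010807790004379845 -0.04800559984940522
101 pin rel screw -0.0007956247647989348 -0.11356116597904689 flat rel screw 0.00024280115272392962 -0.048017150558412346
102 pin rel screw -0.0027774192114517005 -0.11352998449665559 flat rel screw -0.0005952506545733125 -0.04801407477820679
plate [ 0.55024569 -0.14330353  0.012     ] [np.float64(0.1152), np.float64(0.1668), np.float64(0.1157), np.float64(0.1655)] [np.float64(11.2), np.float64(-78.4), np.float64(-169.5), np.float64(101.4)]
```

Run:
```python
from h import *
t=np.load("pics/top2.npy");s=np.load("pics/scene2.npy")
crop("s",s,245,175,70,60,9,"pics/s_rel3.png")
b=np.array([.5513,-.1482]);a=np.radians(101.1);ys=np.array([np.cos(a),np.sin(a)]);xs=np.array([ys[1],-ys[0]])
m=(s[180:200,256:278].max(2)<95);c=np.argwhere(m)[:,::-1]+[256,180];print(len(c),c.min(0),c.max(0),c.mean(0))
# ray of each scene pin pixel with plane z: intersect centroid ray with plane y_s=-yo
o,d=ray("scene",*c.mean(0));n=np.array([*ys,0])
for yo in(-.105,-.11,-.115):
    k=((b@ys+yo)-o@n)/(d@n);P=o+k*d;print(yo,(P[:2]-b)@xs,P[2])
# screw seen by scene
m=(s[200:220,280:302].max(2)<100).astype(np.uint8);n_,l,st_,ce=cv2.connectedComponentsWithStats(m);print(st_,ce+[280,200])
i=1+np.argmax(st_[1:,4]);P=onz("scene",*(ce[i]+[280,200]),.0935);print("screw scene",P,(P[:2]-b)@xs,(P[:2]-b)@ys)
```

```text
50 [261 184] [271 193] [265.94 188.24]
-0.105 0.008910923240594972 0.11952802638496274
-0.11 0.005240280241180406 0.11441888333402228
-0.115 0.0015696372417656253 0.10930974028308182
[[  0   0  22  20 411]
 [ 10   9   6   5  21]
 [  7  11   2   3   3]
 [ 11  15   2   1   2]
 [ 20  17   2   2   2]
 [ 17  19   1   1   1]] [[290.36982968 209.33576642]
 [292.14285714 210.61904762]
 [287.33333333 212.        ]
 [291.5        215.        ]
 [300.5        217.5       ]
 [297.         219.        ]]
screw scene [ 0.55009685 -0.1474801   0.0935    ] -0.0010420456509756808 0.0009380689650958343
```

View pics/s_rel3.png

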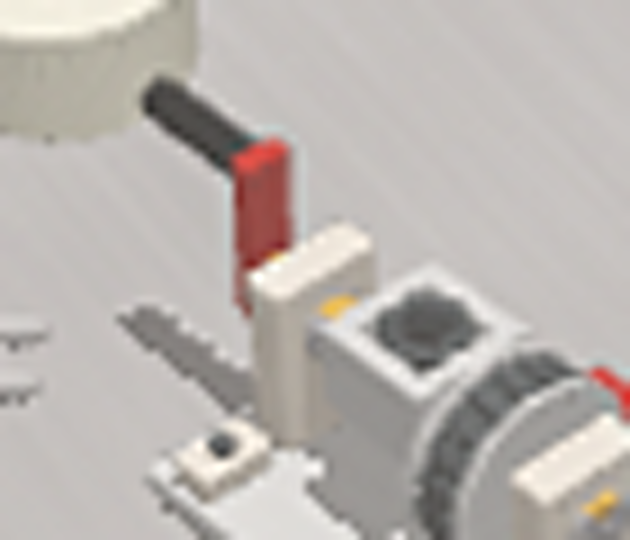

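The crank stands up: the pin is within about 1.5 mm (2°) of plumb in both views, and the brass flat is centred. Now the key. It is the one in the block: its bar measures 73 x 16 mm against 76 x 14, while the free ones are about 48 and 110 mm.

```bash
python3 -m jog '[25,10,20,0,60, 25,10,40,0,60, 25,10,75,0,60, 25,10,105,0,60, 25,10,123,0,60]';python3 -m jog '[0,0,0,0,30, 0,0,0,0,8, 0,0,0,0,8, 0,0,0,0,8, 0,0,0,0,8]';python3 - <<'E'
from h import *
to(.481,.2635,.0733,167.7)
im=vision.grab_frame("scene");crop("s",im,330,210,140,115,5,"pics/k1.png")
E
```

```text
time_s: 7.35
ee_pos: [0.4813, 0.2614, 0.0715]
eef_rot: [0.106, 0.994, -0.001, -0.002]
contact_force: [-0.2, -0.2, 0.4]
opening: 0.0605
time_s: 7.85
ee_pos: [0.4824, 0.2633, 0.0754]
eef_rot: [0.105, 0.994, 0.0, 0.001]
contact_force: [1.2, -0.0, -0.2]
opening: 0.0281
t 7.85 p [482.4 263.3  75.4] yaw 167.89 tilt 0.12 q [ 0.3   0.64  1.74 -0.    0.75 -1.06] F [ 1.2 -0.  -0.2] T [ 0.063 -0.101  0.038] op 28.1
delta tool mm [ 1.5 -0.1  2.1] turn 0.2
```

View pics/k1.png

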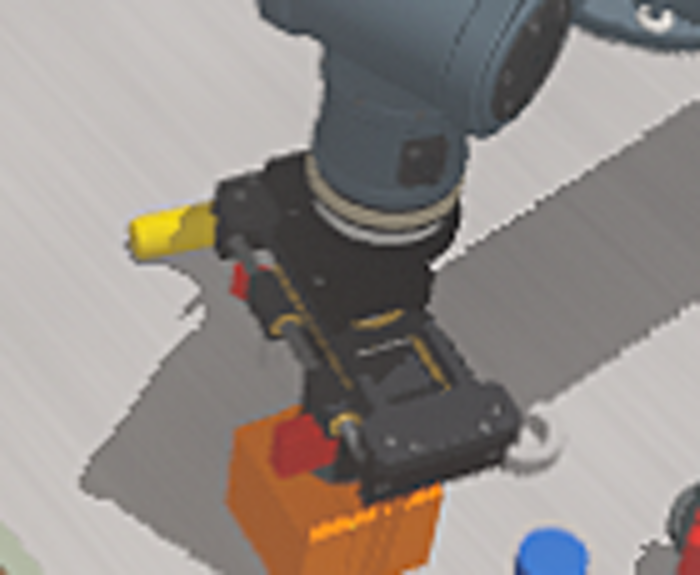

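```bash
python3 -m jog '[1.5,0,2,0,8, 1.5,0,2,0,8, 1.5,0,2,0,8, 1.5,0,2,0,8, 1.5,0,2,0,8]';python3 -m jog '[0,0,-10,0,8, 0,0,-30,0,8, 0,0,-60,0,8, 0,0,-90,0,8, 0,0,-110,0,8]';python3 - <<'E'
from h import *
to(.5513,-.148,.19,101)
im=vision.grab_frame("scene");crop("s",im,330,170,140,150,4,"pics/k2.png");np.save("pics/s_k2.npy",im)
im=vision.grab_frame("top");crop("s",im,160,220,150,110,5,"pics/k2t.png");np.save("pics/t_k2.npy",im)
E
```

```text
time_s: 8.4
ee_pos: [0.4804, 0.2637, 0.0726]
eef_rot: [0.105, 0.994, 0.0, 0.0]
contact_force: [0.2, 0.7, 4.2]
opening: 0.0138
time_s: 8.9
ee_pos: [0.4803, 0.2633, 0.1841]
eef_rot: [0.105, 0.994, -0.0, 0.0]
contact_force: [1.0, 0.5, -3.2]
opening: 0.0137
t 8.9 p [480.3 263.3 184.1] yaw 167.9 tilt 0.05 q [ 0.3   0.47  1.67 -0.    1.   -1.06] F [ 1.   0.5 -3.2] T [ 0.119 -0.155 -0.01 ] op 13.7
delta tool mm [-155.7 -387.3   -5.8] turn 66.9
```

View pics/k2.png

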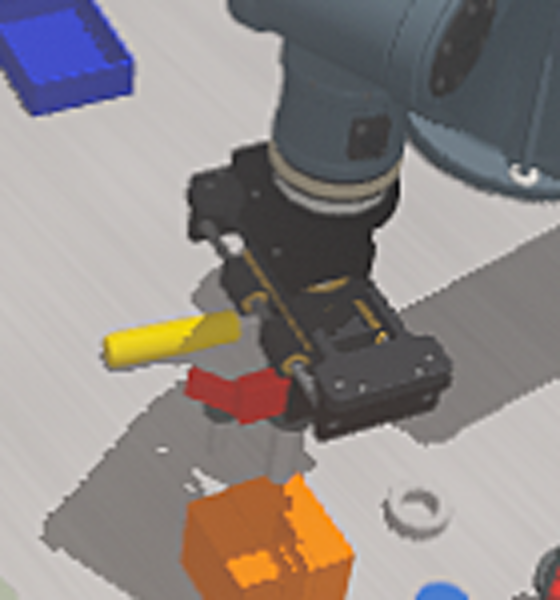

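View pics/k2t.png

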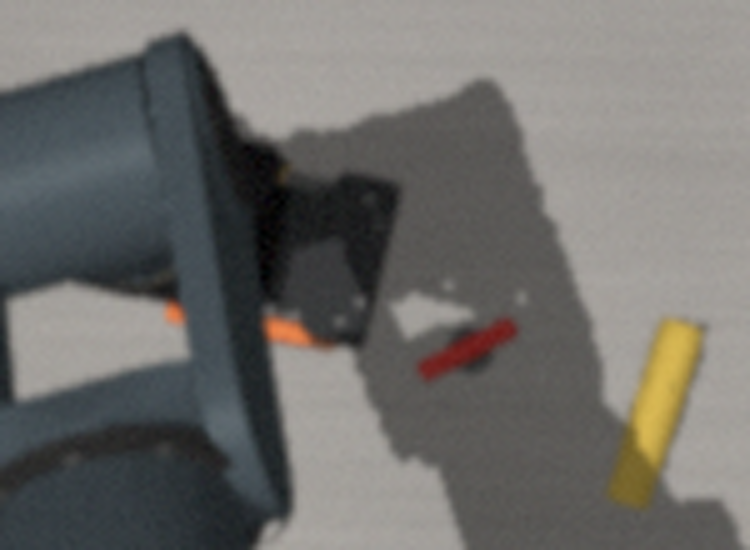

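The right key is lifted and hangs plumb (its tip is about 113 mm up, clear of the block). The grip is within 1 mm of the bar's middle. Carrying it over the bore.

```bash
python3 -m jog '[-8,-20,-6,0,8, -24,-60,-10,0,8, -42,-105,-10,0,8, -60,-150,-10,0,8, -78,-195,-10,0,8]';python3 -m jog '[-18,-45,0,0,8, -36,-90,0,0,8, -54,-135,0,0,8, -69,-172,0,0,8, -77,-191,0,0,8]';python3 -m jog '[0,0,0,0,8, 0,0,0,0,8, 0,0,0,0,8, 0,0,0,0,8, 0,0,0,0,8]';python3 - <<'E'
from h import *
to(.5513,-.148,.172,167.9)
im=vision.grab_frame("scene");crop("s",im,235,100,110,150,4,"pics/b1.png");np.save("pics/s_b1.npy",im)
im=vision.grab_frame("top");crop("s",im,300,180,150,110,5,"pics/b1t.png");np.save("pics/t_b1.npy",im)
E
```

```text
time_s: 9.5
ee_pos: [0.5143, 0.0548, 0.1908]
eef_rot: [0.105, 0.994, -0.0, -0.002]
contact_force: [1.1, 0.2, -2.7]
opening: 0.0137
time_s: 10.0
ee_pos: [0.5504, -0.1502, 0.1906]
eef_rot: [0.107, 0.994, -0.0, -0.001]
contact_force: [-0.3, 1.0, -2.1]
opening: 0.0138
time_s: 10.5
ee_pos: [0.5506, -0.1453, 0.1923]
eef_rot: [0.105, 0.995, 0.0, -0.0]
contact_force: [-0.5, 0.6, -3.2]
opening: 0.0137
t 10.5 p [ 550.6 -145.3  192.3] yaw 167.98 tilt 0.03 q [-0.45  0.49  1.61  0.    1.05 -1.82] F [-0.5  0.6 -3.2] T [ 0.106 -0.082 -0.054] op 13.7
delta tool mm [-1.3 -2.5 20.3] turn 0.1
```

View pics/b1.png

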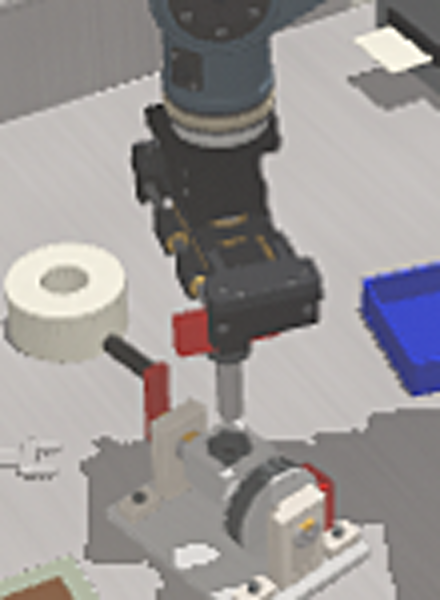

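View pics/b1t.png

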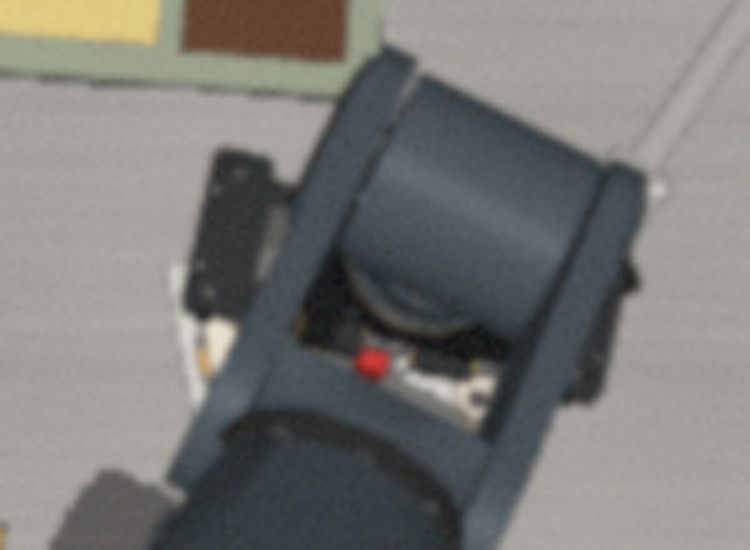

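Run:
```python
from h import *
o=manip.get_obs();p=np.array(o["ee_pos"]);print(proj("scene",[p[0],p[1],.1217]),"screw",proj("scene",[.5513,-.148,.0935]))
s=np.load("pics/s_b1.npy");print(s[184:220,280:306].max(2))
```

```text
[291.96534899 203.78346684] screw [291.69623516 210.66379618]
[[156 156 156 156 157 160 154  69  64  66  66  65  66  65  67  65  60  68
   97 113 161 176 169 183 198 200]
 [156 156 155 157 156 159 154  87  64  62  65  64  67  65  65  64  60 108
  185 203 201 202 198 197 197 196]
 [155 157 156 155 156 157 161 149  69  75  64  65  66  65  65  63  56 109
  189 204 197 199 199 196 194 193]
 [153 155 154 154 153 157 164 160 113  98  61  64  64  64  63  67  59 107
  183 199 195 195 196 197 195 194]
 [149 151 155 162 169 157 129  88  84  82  63  69  71  77  82  77  77 140
  204 197 195 195 194 197 197 195]
 [175 180 199 195 196 197 184  88  72  79  81  83  81  81  77  68 104 180
  202 197 194 194 195 195 197 197]
 [193 194 198 198 195 197 199 192 156  78  76  77  77  74  85 148 202 200
  199 195 197 195 196 195 195 197]
 [193 194 195 196 196 194 196 201 192 116 128 117 120 128 128 166 205 196
  196 195 196 197 195 196 195 196]
 [190 194 194 195 196 195 194 199 191 116 135 134 134 131 129 165 203 196
  194 195 196 196 197 196 196 195]
 [192 192 194 193 195 196 197 197 189 113 133 134 133 129
[... 2186 characters left out ...]
78  84 122
  152 150 149 147 146 145 141 140]
 [130 145 144 144 147 152 155 150 125  92  82  85  86  82  89 126 153 152
  152 150 149 144 125 118 122  92]
 [151 139 145 143 143 147 151 154 155 146 103  75  74  85 123 152 152 150
  152 149 139 129  91  98 110  88]
 [156 145 145 145 144 143 146 149 154 154 142 101 115 149 149 151 149 155
  149 126 109 118 109  95  96 106]
 [157 146 144 145 146 145 144 144 146 149 144 177 221 144 143 148 151 133
  108  85  96 103 118 110  92  77]
 [157 146 144 144 145 147 144 143 141 157 206 236 230 179 145 151 130 109
   82  80  86  92  93 105 123 181]
 [156 149 144 145 145 144 145 145 144 140 158 180 161 143 146 147 122  80
   81  85  94 103 102 191 230 185]]
```

```bash
python3 -m jog '[-1,-2.5,2,0,8, -1,-2.5,10,0,8, -1,-2.5,20,0,8, -1,-2.5,20,0,8, -1,-2.5,20,0,8]';python3 - <<'E'
from h import *
to(.5513,-.148,.157,167.9)
E
python3 -m jog '[0,0,4,0,8, 0,0,8,0,8, 0,0,12,0,8, 0,0,15,0,8, 0,0,15,0,8]';python3 - <<'E'
from h import *
to(.5513,-.148,.157,167.9)
E
```

```text
time_s: 11.1
ee_pos: [0.5508, -0.149, 0.1716]
eef_rot: [0.106, 0.994, 0.0, -0.001]
contact_force: [1.2, 0.3, -1.9]
opening: 0.0138
t 11.1 p [ 550.8 -149.   171.6] yaw 167.88 tilt 0.1 q [-0.46  0.52  1.62  0.    1.   -1.82] F [ 1.2  0.3 -1.9] T [ 0.035 -0.141 -0.052] op 13.8
delta tool mm [-0.3  1.  14.6] turn -0.0
time_s: 11.6
ee_pos: [0.551, -0.1489, 0.1568]
eef_rot: [0.106, 0.994, 0.0, -0.0]
contact_force: [0.9, 0.9, -3.3]
opening: 0.0138
t 11.6 p [ 551.  -148.9  156.8] yaw 167.89 tilt 0.05 q [-0.46  0.54  1.63  0.    0.97 -1.82] F [ 0.9  0.9 -3.3] T [ 0.128 -0.157  0.005] op 13.8
delta tool mm [-0.1  0.9 -0.2] turn -0.0
```

```bash
python3 -m jog '[0,0.5,1,0,8, 0,0.5,2,0,8, 0,0.5,3,0,8, 0,0.5,4,0,8, 0,0.5,4,0,8]';python3 - <<'E'
from h import *
to(.5513,-.148,.150,167.9)
E
```

```text
time_s: 12.1
ee_pos: [0.5514, -0.1486, 0.1533]
eef_rot: [0.105, 0.994, 0.0, -0.0]
contact_force: [0.6, 0.5, -2.5]
opening: 0.0138
t 12.1 p [ 551.4 -148.6  153.3] yaw 167.89 tilt 0.0 q [-0.46  0.55  1.64 -0.    0.96 -1.82] F [ 0.6  0.5 -2.5] T [ 0.072 -0.129 -0.07 ] op 13.8
delta tool mm [0.2 0.6 3.3] turn -0.0
```

```bash
python3 -m jog '[0,0,1,0,8, 0,0,2,0,8, 0,0,3,0,8, 0,0,4,0,8, 0,0,4,0,8]';python3 - <<'E'
from h import *
to(.5513,-.148,.150,167.9)
im=vision.grab_frame("scene");crop("s",im,250,130,100,110,6,"pics/b2.png");np.save("pics/s_b2.npy",im)
E
```

```text
time_s: 12.6
ee_pos: [0.5514, -0.1486, 0.1492]
eef_rot: [0.105, 0.994, 0.0, -0.0]
contact_force: [-0.8, -0.1, -2.6]
opening: 0.0138
t 12.6 p [ 551.4 -148.6  149.2] yaw 167.89 tilt 0.01 q [-0.46  0.55  1.64 -0.    0.95 -1.82] F [-0.8 -0.1 -2.6] T [ 0.08  -0.064 -0.067] op 13.8
delta tool mm [ 0.2  0.6 -0.8] turn -0.0
```

View pics/b2.png

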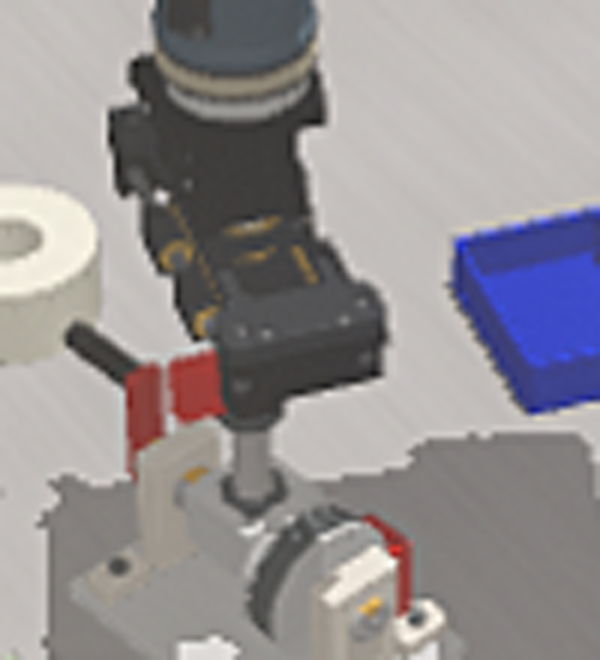

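```bash
python3 -m jog '[0,0,0.5,0,8, 0,0,1,0,8, 0,0,1.5,0,8, 0,0,2,0,8, 0,0,2,0,8]';python3 - <<'E'
from h import *
to(.5513,-.148,.150,167.9)
E
```

```text
time_s: 13.15
ee_pos: [0.5517, -0.1487, 0.1491]
eef_rot: [0.105, 0.994, -0.0, 0.001]
contact_force: [-2.5, 0.7, 9.1]
opening: 0.0139
t 13.15 p [ 551.7 -148.7  149.1] yaw 167.9 tilt 0.07 q [-0.46  0.55  1.64 -0.    0.95 -1.82] F [-2.5  0.7  9.1] T [0.354 0.482 0.005] op 13.9
delta tool mm [ 0.5  0.6 -0.9] turn -0.0
```

```bash
python3 -m jog '[0,0,-1.5,0,8, 0,0,-1.5,0,8, 0,0,-1.5,0,8, 0,0,-1.5,4,8, 0,0,-1.5,4,8]';cat > r.py <<'E'
from h import *
o,R,y=st();print("j6 effort",round(o["joint_efforts"][5],3),np.round(o["joint_efforts"],2),"turned",round(167.9-y,2))
E
python3 r.py
python3 -m jog '[0,0,0.2,5,8, 0,0,0.4,10,8, 0,0,0.6,15,8, 0,0,0.8,20,8, 0,0,0.8,20,8]';python3 r.py
```

```text
time_s: 13.65
ee_pos: [0.5516, -0.1487, 0.1491]
eef_rot: [0.14, 0.99, -0.0, 0.0]
contact_force: [-2.0, 0.7, 3.9]
opening: 0.0143
t 13.65 p [ 551.6 -148.7  149.1] yaw 163.89 tilt 0.03 q [-0.46  0.55  1.64  0.    0.95 -1.75] F [-2.   0.7  3.9] T [ 0.25   0.126 -0.009] op 14.3
j6 effort 0.24 [-1.100e-01 -3.966e+01 -1.393e+01 -3.000e-02 -3.800e-01  2.400e-01] turned 4.01
time_s: 14.15
ee_pos: [0.5514, -0.1486, 0.1485]
eef_rot: [0.31, 0.951, -0.0, 0.0]
contact_force: [-2.9, 0.7, 5.3]
opening: 0.0141
t 14.15 p [ 551.4 -148.6  148.5] yaw 143.93 tilt 0.01 q [-0.46  0.55  1.64 -0.    0.95 -1.4 ] F [-2.9  0.7  5.3] T [0.225 0.248 0.061] op 14.1
j6 effort 0.322 [-2.500e-01 -3.886e+01 -1.392e+01  2.000e-02 -5.900e-01  3.200e-01] turned 23.97
```

```bash
python3 -m jog '[0,0,-1,4,8, 0,0,-1,8,8, 0,0,-0.8,12,8, 0,0,-0.8,12,8, 0,0,-0.8,12,8]';python3 r.py
python3 -m jog '[0,0,0,4,8, 0,0,0.2,8,8, 0,0,0.3,8,8, 0,0,0.3,8,8, 0,0,0.3,8,8]';python3 r.py
```

```text
time_s: 14.65
ee_pos: [0.5512, -0.1485, 0.1482]
eef_rot: [0.407, 0.914, 0.0, -0.0]
contact_force: [0.7, 0.3, -3.5]
opening: 0.0135
t 14.65 p [ 551.2 -148.5  148.2] yaw 132.02 tilt 0.04 q [-0.46  0.55  1.64  0.    0.95 -1.19] F [ 0.7  0.3 -3.5] T [ 0.064 -0.171  0.101] op 13.5
j6 effort 0.095 [-1.900e-01 -4.343e+01 -1.482e+01 -2.000e-02  1.100e-01  1.000e-01] turned 35.88
time_s: 15.15
ee_pos: [0.5512, -0.1485, 0.1479]
eef_rot: [0.47, 0.883, 0.0, -0.0]
contact_force: [0.3, -0.5, -8.5]
opening: 0.0138
t 15.15 p [ 551.2 -148.5  147.9] yaw 123.97 tilt 0.05 q [-0.46  0.55  1.64  0.    0.95 -1.05] F [ 0.3 -0.5 -8.5] T [ 0.047 -0.376  0.106] op 13.8
j6 effort 0.093 [ -0.25 -45.48 -15.34  -0.06   0.35   0.09] turned 43.93
```

```bash
python3 -m jog '[0,0,0.8,4,8, 0,0,0.9,6,8, 0,0,0.9,6,8, 0,0,0.9,6,8, 0,0,0.9,6,8]';python3 r.py
python3 -m jog '[0,0,0.2,4,8, 0,0,0.3,6,8, 0,0,0.3,6,8, 0,0,0.3,6,8, 0,0,0.3,6,8]';python3 r.py
python3 -m jog '[0,0,0.2,4,8, 0,0,0.3,6,8, 0,0,0.3,6,8, 0,0,0.3,6,8, 0,0,0.3,6,8]';python3 r.py
```

```text
time_s: 15.65
ee_pos: [0.5513, -0.1485, 0.1476]
eef_rot: [0.515, 0.857, 0.0, -0.0]
contact_force: [-0.7, 0.9, -6.2]
opening: 0.0141
t 15.65 p [ 551.3 -148.5  147.6] yaw 117.94 tilt 0.01 q [-0.46  0.55  1.64  0.    0.95 -0.95] F [-0.7  0.9 -6.2] T [ 0.102 -0.23   0.121] op 14.1
j6 effort 0.12 [ -0.4  -44.05 -15.15  -0.06   0.06   0.12] turned 49.96
time_s: 16.15
ee_pos: [0.5513, -0.1486, 0.1474]
eef_rot: [0.56, 0.829, 0.0, -0.0]
contact_force: [-0.4, 1.3, -4.5]
opening: 0.0139
t 16.15 p [ 551.3 -148.6  147.4] yaw 111.93 tilt 0.01 q [-0.46  0.55  1.64  0.    0.95 -0.84] F [-0.4  1.3 -4.5] T [ 0.166 -0.167  0.104] op 13.9
j6 effort 0.118 [-4.700e-01 -4.394e+01 -1.520e+01 -8.000e-02 -1.000e-02  1.200e-01] turned 55.97
time_s: 16.65
ee_pos: [0.5514, -0.1486, 0.1471]
eef_rot: [0.602, 0.798, 0.0, -0.0]
contact_force: [0.5, 0.5, -2.4]
opening: 0.0138
t 16.65 p [ 551.4 -148.6  147.1] yaw 105.93 tilt 0.01 q [-0.46  0.55  1.64  0.    0.95 -0.74] F [ 0.5  0.5 -2.4] T [ 0.233 -0.063  0.17 ] op 13.8
j6 effort 0.135 [ -0.56 -43.43 -15.14  -0.08  -0.12   0.13] turned 61.97
```

```bash
python3 -m jog '[0,0,0.1,3,8, 0,0,0.2,4,8, 0,0,0.2,4,8, 0,0,0.2,4,8, 0,0,0.2,4,8]';python3 r.py
python3 -m jog '[0,0,0.1,3,8, 0,0,0.2,4,8, 0,0,0.2,4,8, 0,0,0.2,4,8, 0,0,0.2,4,8]';python3 r.py
```

```text
time_s: 17.15
ee_pos: [0.5514, -0.1486, 0.147]
eef_rot: [0.63, 0.777, 0.0, 0.0]
contact_force: [0.3, 1.1, -1.9]
opening: 0.014
t 17.15 p [ 551.4 -148.6  147. ] yaw 101.92 tilt 0.0 q [-0.46  0.55  1.64  0.    0.95 -0.67] F [ 0.3  1.1 -1.9] T [0.253 0.031 0.192] op 14.0
j6 effort 0.167 [ -0.67 -42.6  -14.99  -0.08  -0.26   0.17] turned 65.98
time_s: 17.65
ee_pos: [0.5514, -0.1486, 0.1468]
eef_rot: [0.657, 0.754, 0.0, 0.0]
contact_force: [-1.1, 1.0, 0.2]
opening: 0.0139
t 17.65 p [ 551.4 -148.6  146.8] yaw 97.92 tilt 0.01 q [-0.46  0.55  1.64  0.    0.95 -0.6 ] F [-1.1  1.   0.2] T [0.315 0.121 0.161] op 13.9
j6 effort 0.18 [ -0.76 -41.54 -14.75  -0.08  -0.41   0.18] turned 69.98
```

```bash
python3 -m jog '[0,0,0.1,3,8, 0,0,0.2,4,8, 0,0,0.2,4,8, 0,0,0.2,4,8, 0,0,0.2,4,8]';python3 r.py
```

```text
time_s: 18.15
ee_pos: [0.5515, -0.1487, 0.1467]
eef_rot: [0.683, 0.731, 0.0, 0.0]
contact_force: [-2.4, 1.8, 2.9]
opening: 0.0139
t 18.15 p [ 551.5 -148.7  146.7] yaw 93.92 tilt 0.02 q [-0.46  0.55  1.64  0.    0.94 -0.53] F [-2.4  1.8  2.9] T [0.304 0.164 0.143] op 13.9
j6 effort 0.193 [ -0.83 -40.26 -14.41  -0.08  -0.56   0.19] turned 73.98
```

```bash
python3 -m jog '[0,0,-0.8,0,8, 0,0,-0.8,0,8, 0,0,-0.8,2,8, 0,0,-0.8,2,8, 0,0,-0.8,2,8]';python3 r.py
```

```text
time_s: 18.65
ee_pos: [0.5513, -0.1486, 0.1467]
eef_rot: [0.695, 0.719, -0.0, -0.0]
contact_force: [-0.1, 0.3, -4.9]
opening: 0.0136
t 18.65 p [ 551.3 -148.6  146.7] yaw 91.93 tilt 0.02 q [-0.46  0.55  1.64  0.    0.95 -0.49] F [-0.1  0.3 -4.9] T [ 0.215 -0.197  0.19 ] op 13.6
j6 effort 0.2 [-7.200e-01 -4.403e+01 -1.510e+01 -1.200e-01  4.000e-02  2.000e-01] turned 75.97
```

```bash
python3 -m jog '[0,0,0,3,8, 0,0,0,4,8, 0,0,0,4,8, 0,0,0,4,8, 0,0,0,4,8]';python3 r.py
```

```text
time_s: 19.15
ee_pos: [0.5513, -0.1486, 0.1467]
eef_rot: [0.72, 0.694, -0.0, -0.0]
contact_force: [1.1, 0.8, -9.1]
opening: 0.0139
t 19.15 p [ 551.3 -148.6  146.7] yaw 87.92 tilt 0.03 q [-0.46  0.55  1.64  0.    0.95 -0.42] F [ 1.1  0.8 -9.1] T [ 0.099 -0.424  0.215] op 13.9
j6 effort 0.231 [ -0.72 -46.35 -15.62  -0.13   0.36   0.23] turned 79.98
```

```bash
python3 -m jog '[0,0,0.5,3,8, 0,0,0.7,5,8, 0,0,0.7,5,8, 0,0,0.7,5,8, 0,0,0.7,5,8]';python3 r.py
```

```text
time_s: 19.65
ee_pos: [0.5514, -0.1486, 0.1466]
eef_rot: [0.749, 0.662, -0.0, -0.0]
contact_force: [0.5, 1.0, -6.6]
opening: 0.0136
t 19.65 p [ 551.4 -148.6  146.6] yaw 82.93 tilt 0.01 q [-0.46  0.55  1.64 -0.    0.94 -0.34] F [ 0.5  1.  -6.6] T [ 0.17  -0.177  0.248] op 13.6
j6 effort 0.235 [ -0.78 -44.92 -15.39  -0.11   0.1    0.24] turned 84.97
```

```bash
python3 -m jog '[0,0,0.1,3,8, 0,0,0.2,4,8, 0,0,0.2,4,8, 0,0,0.2,4,8, 0,0,0.2,4,8]';python3 r.py
```

```text
time_s: 20.15
ee_pos: [0.5514, -0.1486, 0.1464]
eef_rot: [0.772, 0.636, 0.0, 0.0]
contact_force: [-0.4, 0.9, -5.3]
opening: 0.0137
t 20.15 p [ 551.4 -148.6  146.4] yaw 78.92 tilt 0.0 q [-0.46  0.55  1.64  0.    0.94 -0.27] F [-0.4  0.9 -5.3] T [ 0.268 -0.146  0.268] op 13.7
j6 effort 0.267 [-8.400e-01 -4.424e+01 -1.528e+01 -8.000e-02 -3.000e-02  2.700e-01] turned 88.98
```

```bash
python3 -m jog '[0,0,0.1,3,8, 0,0,0.2,5,8, 0,0,0.2,5,8, 0,0,0.2,5,8, 0,0,0.2,5,8]';python3 r.py
```

```text
time_s: 20.65
ee_pos: [0.5514, -0.1486, 0.1463]
eef_rot: [0.799, 0.601, 0.0, 0.0]
contact_force: [0.5, 1.4, -3.8]
opening: 0.0136
t 20.65 p [ 551.4 -148.6  146.3] yaw 73.92 tilt 0.01 q [-0.46  0.56  1.64  0.    0.94 -0.18] F [ 0.5  1.4 -3.8] T [ 0.185 -0.105  0.284] op 13.6
j6 effort 0.271 [ -0.87 -43.66 -15.15  -0.07  -0.12   0.27] turned 93.98
```

```bash
python3 -m jog '[0,0,0.1,2,8, 0,0,0.1,3,8, 0,0,0.1,3,8, 0,0,0.1,3,8, 0,0,0.1,3,8]';python3 r.py; python3 -m jog '[0,0,0,0,8, 0,0,0,0,8, 0,0,0,0,8, 0,0,0,0,8, 0,0,0,0,8]' ; python3 r.py
```

```text
time_s: 21.15
ee_pos: [0.5514, -0.1487, 0.1462]
eef_rot: [0.815, 0.58, 0.0, 0.0]
contact_force: [0.3, 1.1, -3.1]
opening: 0.0137
t 21.15 p [ 551.4 -148.7  146.2] yaw 70.91 tilt 0.01 q [-0.46  0.56  1.64  0.    0.94 -0.13] F [ 0.3  1.1 -3.1] T [ 0.223 -0.016  0.295] op 13.7
j6 effort 0.3 [ -0.9  -43.03 -14.98  -0.05  -0.19   0.3 ] turned 96.99
time_s: 21.65
ee_pos: [0.5515, -0.1487, 0.1462]
eef_rot: [0.815, 0.58, 0.0, 0.0]
contact_force: [0.0, 0.9, -1.2]
opening: 0.014
t 21.65 p [ 551.5 -148.7  146.2] yaw 70.89 tilt 0.01 q [-0.46  0.56  1.64 -0.    0.94 -0.13] F [ 0.   0.9 -1.2] T [0.236 0.013 0.296] op 14.0
j6 effort 0.304 [-9.100e-01 -4.245e+01 -1.480e+01 -4.000e-02 -2.300e-01  3.000e-01] turned 97.01
```

Torque reads a steady 0.30 N m by both measures. Releasing and backing off straight up.

```bash
python3 -m jog '[0,0,0,0,20, 0,0,0,0,30, 0,0,0,0,40, 0,0,0,0,50, 0,0,0,0,50]';python3 r.py; python3 -m jog '[0,0,-10,0,50, 0,0,-30,0,50, 0,0,-60,0,50, 0,0,-100,0,50, 0,0,-130,0,50]'; python3 -m jog '[0,45,0,0,50, 0,90,0,0,50, 0,135,0,0,50, 0,180,0,0,50, 0,220,0,0,50]'; python3 -m jog '[0,0,0,0,50, 0,0,0,0,50, 0,0,0,0,50, 0,0,0,0,50, 0,0,0,0,50]'
python3 - <<'E'
from h import *
st()
for n,b in(("top",(310,190,140,110)),("scene",(240,140,110,110))):
    im=vision.grab_frame(n);np.save(f"pics/{n}9.npy",im);crop(n,im,*b,5.4,f"pics/{n}_end.png");cv2.imwrite(f"pics/{n}_full.png",im[:,:,::-1])
E
```

```text
time_s: 22.15
ee_pos: [0.5516, -0.1488, 0.1462]
eef_rot: [0.815, 0.58, 0.0, 0.0]
contact_force: [-0.4, 0.5, -0.0]
opening: 0.0438
t 22.15 p [ 551.6 -148.8  146.2] yaw 70.87 tilt 0.03 q [-0.46  0.56  1.64 -0.    0.94 -0.13] F [-0.4  0.5 -0. ] T [ 0.015 -0.104 -0.019] op 43.8
j6 effort 0.001 [-1.000e-02 -4.144e+01 -1.390e+01  6.000e-02  4.000e-02  0.000e+00] turned 97.03
time_s: 22.65
ee_pos: [0.5519, -0.1489, 0.2791]
eef_rot: [0.815, 0.58, 0.001, 0.001]
contact_force: [0.6, -0.4, -0.9]
opening: 0.0498
time_s: 23.15
ee_pos: [0.761, -0.2213, 0.2769]
eef_rot: [0.815, 0.58, 0.0, 0.001]
contact_force: [-0.4, -0.6, -0.2]
opening: 0.0502
time_s: 23.65
ee_pos: [0.7586, -0.2202, 0.2774]
eef_rot: [0.815, 0.58, 0.0, 0.0]
contact_force: [-0.4, -0.9, -0.1]
opening: 0.0502
t 23.65 p [ 758.6 -220.2  277.4] yaw 70.9 tilt 0.05 q [-0.42  0.73  0.87  0.    1.54 -0.09] F [-0.4 -0.9 -0.1] T [-0.055 -0.109 -0.02 ] op 50.2
```

View pics/top_end.png

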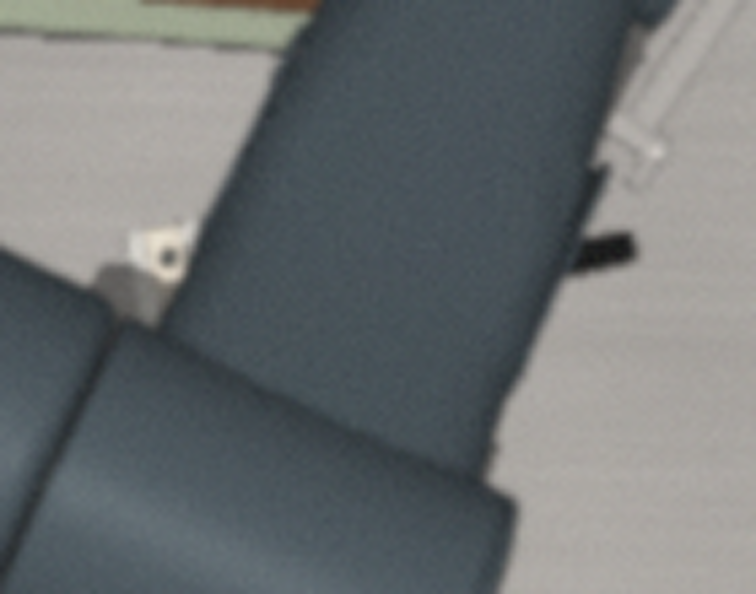

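View pics/scene_end.png

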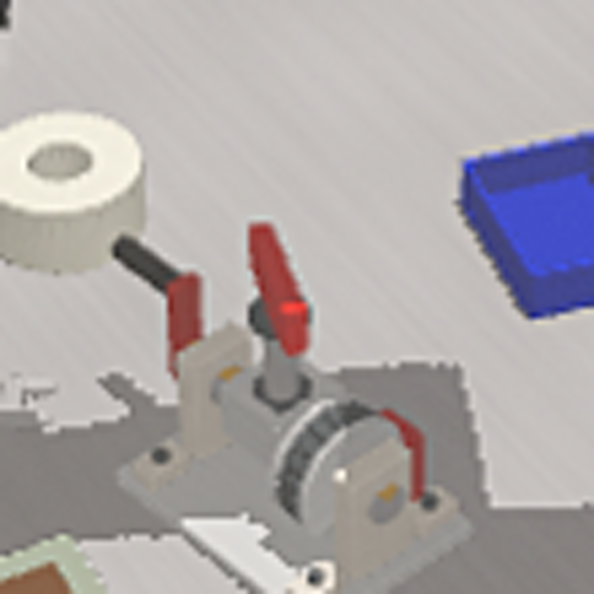

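View pics/scene_full.png

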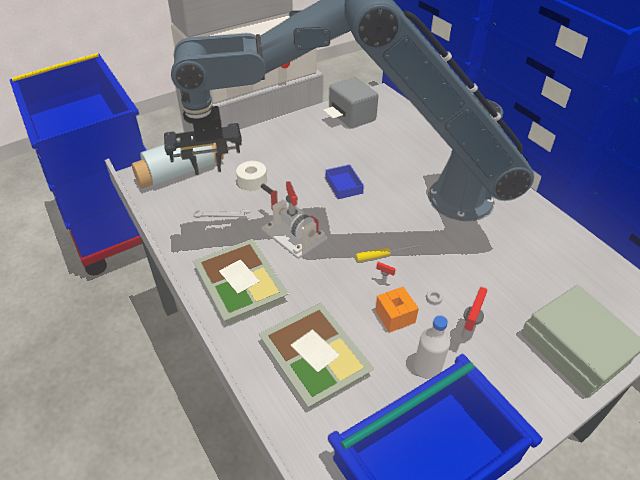

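The key (scene 291,205) stands plumb in the screw and is released, and the bystanders are in place. I'll clear the arm to check from above.

```bash
python3 -m jog '[-45,0,0,0,50, -90,0,0,0,50, -135,0,0,0,50, -180,0,0,0,50, -225,0,0,0,50]'
python3 - <<'E'
from h import *
st()
im=vision.grab_frame("top");crop("t",im,310,190,140,110,5.4,"pics/t_end2.png");np.save("pics/t_end2.npy",im)
t=im
hsv=cv2.cvtColor(t,cv2.COLOR_RGB2HSV);m=((hsv[...,0]<5)|(hsv[...,0]>174))&(hsv[...,1]>150)&(hsv[...,2]>80)
n,l,s4,ce=cv2.connectedComponentsWithStats(m[215:280,330:400].astype(np.uint8));print(s4[1:],ce[1:]+[330,215])
b=np.array([.5513,-.1482])
for i in range(1,n):
    if s4[i,4]<40: continue
    q=(np.argwhere(l==i)[:,::-1]+[330,215]).astype(np.float32);W=np.array([onz("top",*p,.178)[:2] for p in q]).astype(np.float32)
    f=cv2.fitLine(W,cv2.DIST_L2,0,.01,.01).ravel();print(i,len(q),W.mean(0),np.degrees(np.arctan2(f[1],f[0])),cv2.minAreaRect(W)[1])
t0=np.load("pics/top2.npy")
mp=(t[228:246,405:433].max(2)<90);mp0=(t0[228:246,405:433].max(2)<90);print("pin px then/now",np.argwhere(mp0).mean(0),np.argwhere(mp).mean(0),mp0.sum(),mp.sum())
E
```

```text
time_s: 24.25
ee_pos: [0.6847, -0.4346, 0.2766]
eef_rot: [0.815, 0.58, 0.0, 0.0]
contact_force: [0.3, -0.2, 0.2]
opening: 0.0502
t 24.25 p [ 684.7 -434.6  276.6] yaw 70.9 tilt 0.02 q [-0.7   0.77  0.79  0.    1.57 -0.37] F [ 0.3 -0.2  0.2] T [-0.031 -0.076  0.016] op 50.2
[] []
pin px then/now [ 8.95535714 12.33928571] [ 9.82258065 10.89516129] 112 124
```

View pics/t_end2.png

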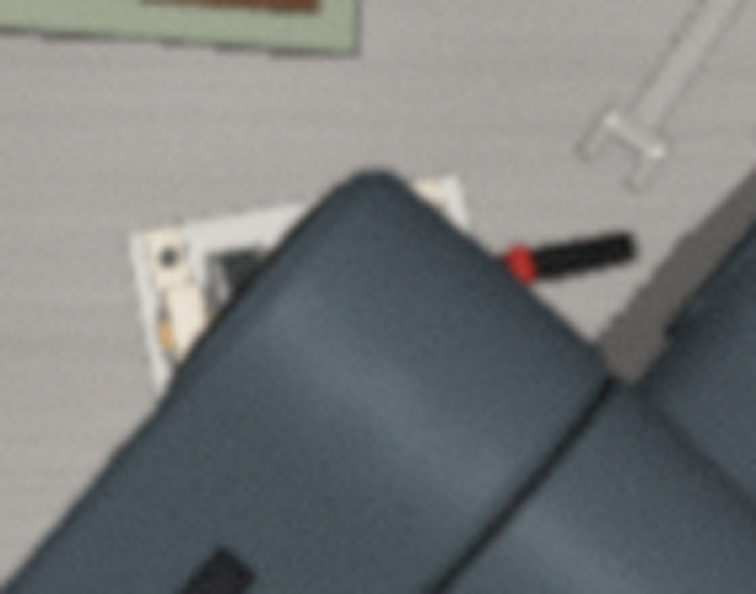

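```bash
python3 -m jog '[-32,-34,0,0,50, -64,-68,0,0,50, -96,-102,0,0,50, -128,-136,0,0,50, -160,-170,0,0,50]'; python3 -m jog '[-30,-34,0,0,50, -60,-68,0,0,50, -90,-102,0,0,50, -120,-140,0,0,50, -120,-140,0,0,50]';python3 - <<'E'
from h import *
st()
im=vision.grab_frame("top");crop("t",im,310,190,140,110,5.4,"pics/t_end3.png");np.save("pics/t_end3.npy",im)
t=im
hsv=cv2.cvtColor(t,cv2.COLOR_RGB2HSV);m=((hsv[...,0]<6)|(hsv[...,0]>172))&(hsv[...,1]>140)&(hsv[...,2]>70)
n,l,s4,ce=cv2.connectedComponentsWithStats(m[215:280,330:400].astype(np.uint8))
for i in range(1,n):
    if s4[i,4]<40: continue
    q=(np.argwhere(l==i)[:,::-1]+[330,215]).astype(np.float32);W=np.array([onz("top",*p,.177)[:2] for p in q]).astype(np.float32)
    f=cv2.fitLine(W,cv2.DIST_L2,0,.01,.01).ravel();print(i,len(q),W.mean(0),np.degrees(np.arctan2(f[1],f[0])),cv2.minAreaRect(W)[1])
t0=np.load("pics/top2.npy")
mp=(t[228:246,405:433].max(2)<90);mp0=(t0[228:246,405:433].max(2)<90);print("pin px then/now",np.argwhere(mp0).mean(0),np.argwhere(mp).mean(0),mp0.sum(),mp.sum())
E
```

```text
time_s: 24.8
ee_pos: [0.4708, -0.5289, 0.2766]
eef_rot: [0.815, 0.58, -0.0, 0.0]
contact_force: [0.1, -0.9, -0.1]
opening: 0.0499
time_s: 25.3
ee_pos: [0.2949, -0.5987, 0.2766]
eef_rot: [0.817, 0.577, -0.002, -0.0]
contact_force: [0.5, -0.6, -0.2]
opening: 0.0498
t 25.3 p [ 294.9 -598.7  276.6] yaw 70.49 tilt 0.18 q [-1.28  0.54  1.25 -0.    1.35 -0.94] F [ 0.5 -0.6 -0.2] T [ 0.026 -0.046  0.021] op 49.8
1 180 [ 0.5494623  -0.14763078] 74.89953 (0.07278434932231903, 0.01579006016254425)
2 49 [ 0.48905352 -0.10529733] -75.94085 (0.011001219972968102, 0.02498340606689453)
pin px then/now [ 8.95535714 12.33928571] [ 8.88695652 12.44347826] 112 115
```

View pics/t_end3.png

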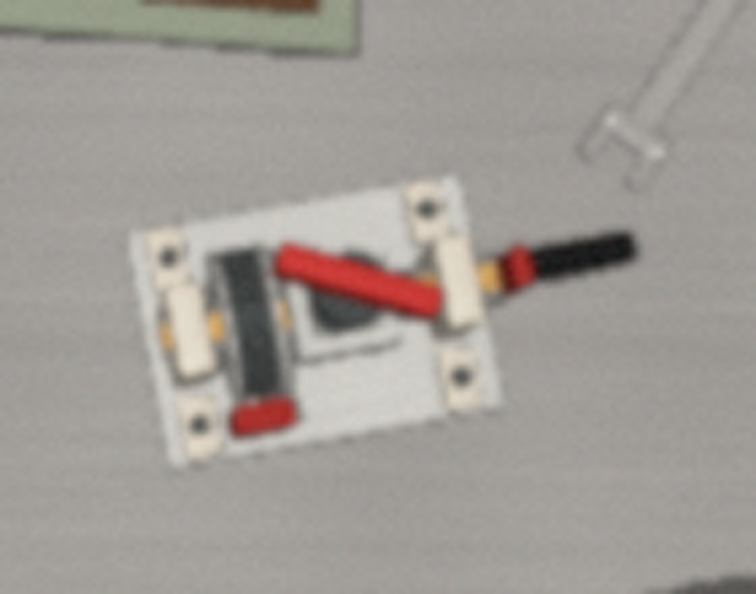

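```bash
python3 -c "
from workcell import manip
manip.close_job(); print(manip.get_obs()['time_s'])"
```

```text
the job is handed in; nothing more can be done
the job is handed in; nothing more can be done
```

I turned the crank until the flat faced the setscrew and let it go. I then took the 17 mm key from the orange block and seated it about 11.5 mm below the boss top. It went in at the first angle, and a light push found the bottom. I turned it about 97° clockwise to 0.30 N m, released it, and handed the job in at about 25 s.

**Last checks:**
- **Crank:** the pin is within about 1.5 mm (2°) of plumb, and it did not move during tightening.
- **Tightness:** the wrist moment and the last joint's effort agreed at 0.30 N m just before release. After release, the bar reads about 4° counter-clockwise of where I let go. That is a small spring-back or measurement error, so the remaining tightness is estimated rather than measured. It should still be well above the 20 N minimum.
- **Key:** it stands upright and free in the screw. The bar's centre measures within about 2 mm of the bore.
- **Bystanders and robot:** all bystanders look unmoved in the pictures, and the robot is clear of everything.

**Disagreement:** the two camera views differed by about 3 mm on the pin's sideways position (−1.4 to +1.5 mm). Both values are within the 5° tolerance.

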